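# Re-stopper a rack of blood tubes in the indexed hand press

## Robot

A 6-joint arm with a two-finger parallel gripper is mounted at the origin on a cart in front of the work surface, level with it; the furniture and walls round the work are solid. World frame = base frame: x ahead of the robot, y to its left, z up, the work surface at z = 0. Lengths are in m, angles in rad, forces in N, time in s.
With the tool pointing down it reaches from about 0.4 to 0.825 m from the base axis. Payload 7 kg.
Tool frame: the origin (TCP) lies midway between the tips of the shut fingers; the grasp point (between the pads) lies 19 mm behind it; z points along the fingers, x is the direction in which the jaws open and shut, and the axes are right-handed (so a half turn about z gives the same grasp; the last joint's range is limited). The gripper opens to 88 mm and grips with 3 to 60 N. Pads are 19 mm wide; open, the fingers measure 130 mm over their backs; the gripper's body (78 mm by 193 mm) begins 47 mm behind the grasp point.
Start: joints at [-0.973, 0.359, 0.012, 0, -1.224, -0.288], TCP at [0.206, -0.643, 0.227] pointing down, gripper open.
Joint ranges: [-3.07, 3.07], [-1.43, 2.12], [-1.02, 1.25], [-3.03, 1.67], [-3.05, -0], [-3.03, 3.03]. Speed limits (rad/s): [2.39, 2.39, 3.01, 3.14, 3.14, 3.14].

## Interface

Orientations are given as [roll, pitch, yaw] about the fixed x, y, z axes, in that order (R = Rz(yaw) Ry(pitch) Rx(roll)).
In Python, from station import arm, viewer, ticket gives the robot as it stands. The module is installed in compiled form; this text tells all that it offers.
- The arm moves only by the tool step_arm, never from a script. Its argument "targets" is a list of rows, each a list of 3 entries, a list of its own where there are three numbers: the shift along the tool's x, y, z in m, then the turn, a rotation vector about the tool's x, y, z in degrees, then the opening, from -1 (shut) to 1 (fully open), so that 0 is half open. A call has exactly 8 rows; each row shifts and turns the commanded pose from where the row before left it, along the tool's axes as they then stand; what a row does not reach is not made up. A row lasts 1/10 s, in which the tool goes at most 50 mm and 8.59 degrees, less where a joint would pass 70% of its speed; a pose out of reach is approached as far as the arm can. A call is refused whole if a number of a shift passes 0.05 or a number of a turn 8.59, either way. A call with a gripper value outside its range is refused whole. The fingers move at their own pace and stop on an object; "grip_force" is the grip in N (left out, the last holds). Time passes only in rows, so rows that do not move let the fingers close, or fill a call up. It gives the time, the measured TCP pose, the force and the opening at its end, in the units of the state.
- arm.get_state(): the state, without advancing time (a new reading comes with each control period).
- viewer.grab_frame(name): name is "scene" or "side" or "wrist"; returns (picture, depth): 400x640x3 uint8, red, green, blue; 400x640 float32, m along the optical axis (not along the pixel's ray), 0 where there is no reading.
- viewer.calibration(name): a dict with "fov_y" (degrees; the focal length in pixels is half the picture's height over the tangent of half this angle, whatever the lens; pixels are square), "cx", "cy" (the principal point, pixels), "world_to_cam" (4x4, takes a point from world to camera coordinates); the wrist camera has in their place "tool_from_camera" (4x4, takes a point from camera to tool coordinates, whose origin is the TCP and whose axes are the tool frame's). Camera axes: x right, y up, looking along -z (the intrinsics and any distortion apply to the point x, -y, -z); pixel columns grow to the right and rows downward; lengths in m; the calibration is good to about 2 mm. A picture is of the moment at which its call begins: read the wrist's pose just before it. calibration takes no time and is no camera call.
- ticket.job_done(): hands the job in, once; it reports no verdict.
The state is a dict: "t": time; "q": joint angles; "qd": joint speeds; "joint_efforts": joint torques, N m; "eef_pos": TCP position; "ee_rot": TCP orientation; "force": force on the tool from outside, world axes, zero at the start; "moment": the same for the moment, N m; "width": finger opening in m.
Only numpy, scipy, OpenCV 4.12 (cv2) and the standard library are available. Lean on these libraries where they do the work, as an engineer would, in place of code of your own. Each camera call takes 0.05 s, during which the arm holds its last target.

## Task

Stopper the opened blood tubes: slide the blue tube rack off the loading ledge fully home against the back stop of the press's carriage, then pull the red index plunger up, slide the carriage to the left under the press head and let the plunger drop into the hole there so that the carriage is locked. Pull the black lever down until all four purple stoppers are fully seated and let the lever come back up, leaving the rack locked under the press. Keep the rack upright and do not disturb the other things on the bench.

Things in the scene. Friction and masses are not known exactly. Their poses are not given: they have to be found in the camera images.
- press: Hand press for tube stoppers, fixed on the bench: grey-blue base plate 185 x 385 mm, column and head (top 220 mm, ram above it to 247 mm) over its left part. Origin on the bench under the press; x points to the back, away from the operator, y to the left along the slide, z up.
- ledge (a point): Middle of the top of the loading ledge, a fixed flat steel shelf at the press's front right, 39 mm above the bench, 112 mm (press x) by 170 mm (press y), with 8 mm high lips along its two y edges; it ends 2 mm before the carriage. Axes as the press.
- carriage (a joint): Slide of the aluminium carriage along the press's +y (m). 0 = loading station behind the ledge, 0.160 = pressing station under the head; end stops at -0.006 and 0.172. At each station is one hole 9.8 mm wide for the plunger's 8 mm round-ended pin, which drops in within about 1 mm of the value. Rubs with about 2 N once the pin is out.
- nest (a point): Point on the carriage's floor (38 mm above the bench) where the rack's origin lies when fully home; axes as the press. Open to the front (-x); back stop face 22 mm behind this point, 40 mm high; two cheeks 26 mm high, 108 mm apart, run to 22 mm before the point, then flare to about 134 mm apart at 56 mm before it.
- plunger (a joint): Lift of the spring-loaded index plunger (m): 0 = down, pin 9 mm deep in a hole, carriage locked; carriage free from 0.010; end of travel 0.014. Over solid bar between the holes the released pin rests at about 0.009 and drops when a hole comes under it. The pull is 4 N at first, 9 N at the top.
- plunger_knob (a point): Middle of the red mushroom knob of the plunger, on the carriage's tail 110 mm to the right (-y) of the nest: 33 mm across above, 25 mm below, reaching 15 mm below to 16 mm above this point, which is 74 mm above the bench when down. The carriage top is 36 mm lower; free room for fingers before and behind it (press x); the flared cheek is 38 mm to its left.
- press_lever (a joint): Press lever (rad): 0 = up at rest, sleeve rising toward the operator at 0.6 rad above level; grows as the sleeve is pushed down, stop at 1.08. Drives the ram 22 mm down per rad; its plate (30 x 100 mm) rests 20.5 mm above seated stoppers, so they are seated at about 0.93. A spring lifts it when let go. Takes 2 to 10 N at the sleeve.
- lever_grip (a point): Middle of the lever's black round sleeve (25 mm thick, about 90 mm long), 135 mm from the pivot along the lever, on the left side of the head, 268 mm above the bench at rest (its end up to 295 mm). It turns about lever_pivot in the upright plane of the press's x and z; it can be pushed straight down from above.
- lever_pivot (a point): Axis of the lever (along the press's y), 192 mm above the bench.
- rack: Loose dark blue tube rack, solid block 44 mm (x) x 104 mm (y) x 46 mm high, 0.3 to 0.5 kg, with four blood tubes in a row along y, 24 mm apart, with purple stoppers; 84 mm high with stoppers seated, up to 93 mm before. Origin in the middle of its underside; starts on the ledge, its x roughly as the press's. The carriage's floor is 1 mm lower than the ledge.
- stopper_1 (a joint): How far the first, at y = -36 mm of the rack, purple stopper (17 mm across) stands above its seated place (m): 0 = fully seated, starts 0.004 to 0.009; goes down under about 4 N and stays where it is.
- stopper_2 (a joint): How far the second, at y = -12 mm, purple stopper (17 mm across) stands above its seated place (m): 0 = fully seated, starts 0.004 to 0.009; goes down under about 4 N and stays where it is.
- stopper_3 (a joint): How far the third, at y = +12 mm, purple stopper (17 mm across) stands above its seated place (m): 0 = fully seated, starts 0.004 to 0.009; goes down under about 4 N and stays where it is.
- stopper_4 (a joint): How far the fourth, at y = +36 mm, purple stopper (17 mm across) stands above its seated place (m): 0 = fully seated, starts 0.004 to 0.009; goes down under about 4 N and stays where it is.
- petri: Bystander, loose: clear lidded petri dish, 89 mm across, 16 mm high; origin in the middle of its underside.
- tube_lying: Bystander, loose: lying blood tube with a purple cap, 76 mm long, 16 mm thick; origin near its underside.
- dropper_1: Bystander, loose: small brown bottle with a dark cap, 29 mm across, 78 mm high; origin in the middle of its underside.
- dropper_2: Bystander, loose: small white dropper bottle with a white tip, 31 mm across, 72 mm high; origin in the middle of its underside.
- dropper_4: Bystander, loose: small light blue dropper bottle with a red tip, 31 mm across, 78 mm high; origin in the middle of its underside.
- blue_carton: Bystander, loose: upright blue and white carton, 42 x 42 x 96 mm; origin in the middle of its underside.
Things that resemble listed ones, but are neither listed nor needed, are in the scene too. There is more than one size of the rack; the one meant has the size given above.

How it is judged:
On the way, in this order (a step that is already met when the one before it is completed fails the run):
1. the rack stands home in the nest while the carriage is locked at the loading station (x of rack in the frame of nest above -0.004 m and y of rack in the frame of nest between -0.005 and 0.005 m and z of rack in the frame of nest below 0.004 m and angle between the x axis of rack and the x axis of nest, either way round below 0.1 rad and angle between rack's own z axis and vertical below 0.06 rad and value of joint plunger below 0.002 m and value of joint carriage below 0.004 m), for 0.2 s.
2. the plunger is pulled up clear of the hole (x of rack in the frame of nest above -0.004 m and y of rack in the frame of nest between -0.005 and 0.005 m and z of rack in the frame of nest below 0.004 m and angle between the x axis of rack and the x axis of nest, either way round below 0.1 rad and angle between rack's own z axis and vertical below 0.06 rad and value of joint plunger above 0.009 m), for 0.05 s.
3. the carriage with the rack is locked under the press, the plunger down in the hole (x of rack in the frame of nest above -0.004 m and y of rack in the frame of nest between -0.005 and 0.005 m and z of rack in the frame of nest below 0.004 m and angle between the x axis of rack and the x axis of nest, either way round below 0.1 rad and angle between rack's own z axis and vertical below 0.06 rad and value of joint carriage between 0.156 and 0.164 m and value of joint plunger below 0.002 m and value of joint press_lever below 0.3 rad), for 0.2 s.
4. the lever is pulled down with the carriage locked and all four stoppers are seated (x of rack in the frame of nest above -0.004 m and y of rack in the frame of nest between -0.005 and 0.005 m and z of rack in the frame of nest below 0.004 m and angle between the x axis of rack and the x axis of nest, either way round below 0.1 rad and angle between rack's own z axis and vertical below 0.06 rad and value of joint carriage between 0.156 and 0.164 m and value of joint plunger below 0.002 m and value of joint each of stopper_1, stopper_2, stopper_3, stopper_4 below 0.0015 m and value of joint press_lever above 0.8 rad), for 0.05 s.
At the end, for the whole second after the job is handed in: Rack home in the nest (4 mm from the back stop, 5 mm sideways, 0.1 rad) and at rest, carriage within 4 mm of the pressing station, plunger down (under 2 mm), all four stoppers within 1.5 mm of seated, lever back up (under 0.12 rad) (x of rack in the frame of nest above -0.004 m and y of rack in the frame of nest between -0.005 and 0.005 m and z of rack in the frame of nest below 0.004 m and angle between the x axis of rack and the x axis of nest, either way round below 0.1 rad and angle between rack's own z axis and vertical below 0.06 rad and value of joint carriage between 0.156 and 0.164 m and value of joint plunger below 0.002 m and value of joint each of stopper_1, stopper_2, stopper_3, stopper_4 below 0.0015 m and value of joint press_lever below 0.12 rad and linear speed of rack below 0.02 m/s); the robot touches nothing.
It fails at once if the rack is tipped (angle between rack's own z axis and vertical above 0.4 rad).
It fails at once if a bystander is pushed more than 30 mm (distance of any of petri, tube_lying, dropper_1, dropper_2, dropper_4, blue_carton from where it was at the start of the episode above 0.03 m).
It also fails if it takes over 56 s, if anything falls off the work surface, if the arm or the gripper's body presses on something with over 40 N, if the wrist force passes 120 N, or if a joint passes its speed limit or range.

## Working session

There is one attempt and no reset: what is moved stays moved. The work goes in short steps, Python scripts to look and compute and a tool call to move; the robot and the scene stay as the last step left them, time stands still between calls to the robot, and variables do not carry over. Pictures are saved under pics/ and viewed, and the job is handed in when it is done.

Besides the shell and the picture viewer there is one more tool, called after "Call:" in YAML: its name, and indented under it one key for each argument. step_arm: Moves the arm, as the interface text tells. Its arguments: {"type":"object","properties":{"targets":{"type":"array"},"grip_force":{"type":"number"}},"required":["targets"]}

```bash
mkdir -p pics; cat > h.py <<'E'
import numpy as np, cv2
from station import arm, viewer, ticket
E
python3 - <<'E'
from h import *
s=arm.get_state(); print(s)
for n in ["scene","side","wrist"]:
    c=viewer.calibration(n); print(n,c)
    p,d=viewer.grab_frame(n)
    cv2.imwrite(f"pics/{n}0.png",cv2.cvtColor(p,cv2.COLOR_RGB2BGR)); np.savez(f"{n}0.npz",p=p,d=d)
E
```

```text
{'t': 0.0, 'q': array([-9.72865985e-01,  3.59371581e-01,  1.10759921e-02, -3.69346393e-04,
       -1.22405021e+00, -2.88082951e-01]), 'qd': array([-1.63349403e-03, -8.33793341e-04,  1.26228748e-03,  7.98912510e-05,
        8.42018544e-04, -6.69585764e-04]), 'joint_efforts': array([-5.81727954e-05, -5.82714736e+01,  2.93064737e+01,  6.99727044e+00,
        6.98617485e-03, -1.70139865e-04]), 'eef_pos': array([ 0.20564991, -0.64241883,  0.22563655]), 'ee_rot': array([-3.14148528e+00, -1.58428037e-03,  1.88051784e+00]), 'force': array([0.76354259, 0.65977827, 0.49739184]), 'moment': array([-0.00531591, -0.00939736, -0.03199889]), 'width': 0.08793968470406129}
scene {'fov_y': 47.614090927918944, 'cx': 314.8965482558331, 'cy': 199.63136659275233, 'world_to_cam': array([[-0.5530043 , -0.83312219, -0.00967722,  0.16652415],
       [ 0.39885573, -0.27491155,  0.87483584, -0.40561768],
       [-0.73150553,  0.47992817,  0.48432283, -1.18210318],
       [ 0.        ,  0.        ,  0.        ,  1.        ]])}
side {'fov_y': 54.58679470249886, 'cx': 318.2491426861412, 'cy': 199.68867065250691, 'world_to_cam': array([[ 0.93127767, -0.36349898,  0.02429814, -0.51195821],
       [ 0.13242327,  0.39989093,  0.90694615, -0.18119194],
       [-0.33939061, -0.84140106,  0.42054521, -1.24444327],
       [ 0.        ,  0.        ,  0.        ,  1.        ]])}
wrist {'fov_y': 71.58040213817759, 'cx': 319.99838357449426, 'cy': 196.3894431782735, 'tool_from_camera': array([[ 9.99999285e-01,  9.15557916e-04,  7.69237470e-04,
        -8.10615264e-04],
       [ 1.07986137e-03, -9.67725169e-01, -2.52005616e-01,
        -6.81214075e-02],
       [ 5.13684724e-04,  2.52006267e-01, -9.67725466e-01,
        -1.59479692e-01],
       [ 0.00000000e+00,  0.00000000e+00,  0.00000000e+00,
         1.00000000e+00]])}
```

View pics/scene0.png

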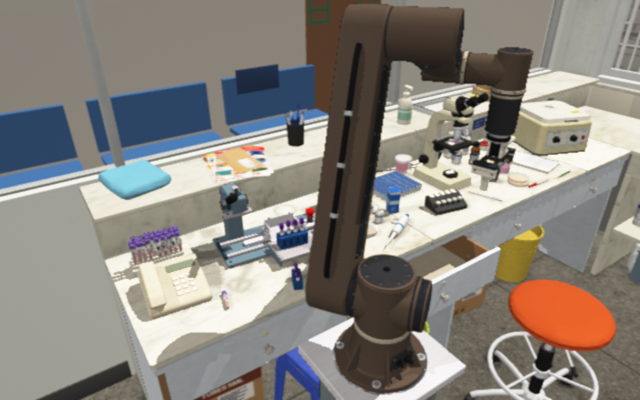

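View pics/side0.png

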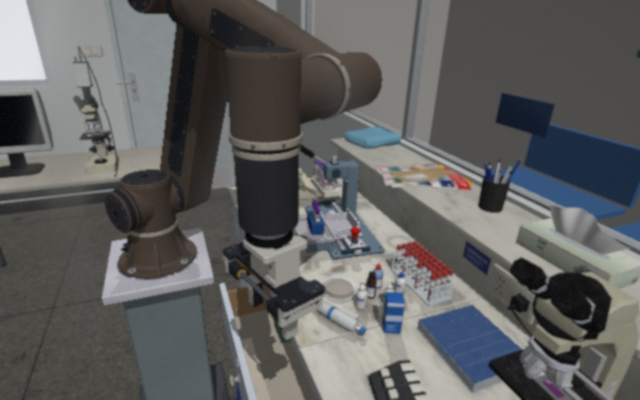

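View pics/wrist0.png

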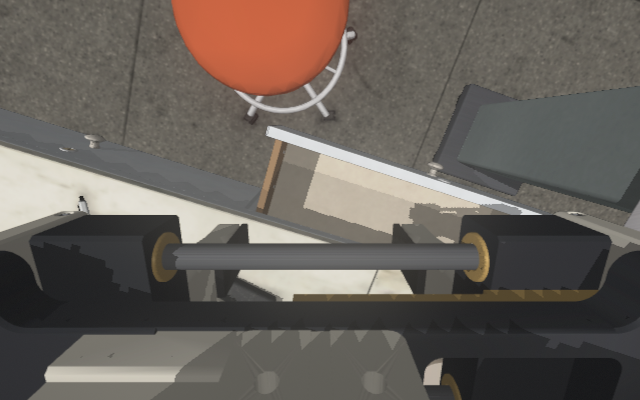

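```bash
cat >> h.py <<'E'
def calib(n):
    c=viewer.calibration(n); f=200/np.tan(np.radians(c['fov_y'])/2)
    return c,f
def Twc(n,s=None):
    c,f=calib(n)
    if n=='wrist':
        from scipy.spatial.transform import Rotation as R
        T=np.eye(4);T[:3,:3]=R.from_euler('xyz',s['ee_rot']).as_matrix();T[:3,3]=s['eef_pos']
        return T@c['tool_from_camera']
    return np.linalg.inv(c['world_to_cam'])
def cloud(n,d,T):
    c,f=calib(n); v,u=np.mgrid[0:400,0:640]
    P=np.stack([(u-c['cx'])/f*d,-(v-c['cy'])/f*d,-d],-1)
    return P@T[:3,:3].T+T[:3,3]
def onplane(n,uv,z,T):
    c,f=calib(n); uv=np.atleast_2d(uv).astype(float)
    r=np.stack([(uv[:,0]-c['cx'])/f,-(uv[:,1]-c['cy'])/f,-np.ones(len(uv))],-1)@T[:3,:3].T
    o=T[:3,3]; return o+r*((z-o[2])/r[:,2])[:,None]
def proj(n,P,T):
    c,f=calib(n); P=np.atleast_2d(P); q=(P-T[:3,3])@T[:3,:3]
    return np.stack([c['cx']-f*q[:,0]/q[:,2],c['cy']+f*q[:,1]/q[:,2]],-1)
def crop(p,x0,y0,x1,y1,k,name):
    cv2.imwrite(name,cv2.resize(cv2.cvtColor(p[y0:y1,x0:x1],cv2.COLOR_RGB2BGR),None,fx=k,fy=k,interpolation=cv2.INTER_CUBIC))
E
python3 - <<'E'
from h import *
a=np.load('scene0.npz');b=np.load('side0.npz')
crop(a['p'],190,170,350,300,5,'pics/sc1.png')
crop(b['p'],260,130,460,270,4,'pics/sd1.png')
C=cloud('scene',a['d'],Twc('scene'))
for u,v in [(170,270),(225,300),(233,190),(292,240),(297,280),(225,255),(285,225),(311,213)]: print('sc',u,v,C[v,u].round(3))
C=cloud('side',b['d'],Twc('side'))
for u,v in [(355,233),(316,222),(340,170),(340,290),(355,318)]: print('sd',u,v,C[v,u].round(3))
E
```

```text
sc 170 270 [0.582 0.354 0.059]
sc 225 300 [0.408 0.251 0.014]
sc 233 190 [0.635 0.097 0.241]
sc 292 240 [ 0.503 -0.041  0.065]
sc 297 280 [0.347 0.035 0.032]
sc 225 255 [0.597 0.166 0.031]
sc 285 225 [ 0.639 -0.092  0.036]
sc 311 213 [ 0.594 -0.178  0.081]
sd 355 233 [ 0.601 -0.192  0.078]
sd 316 222 [ 0.502 -0.095  0.086]
sd 340 170 [0.655 0.062 0.198]
sd 340 290 [ 0.47  -0.37   0.015]
sd 355 318 [ 0.459 -0.488  0.018]
```

View pics/sc1.png

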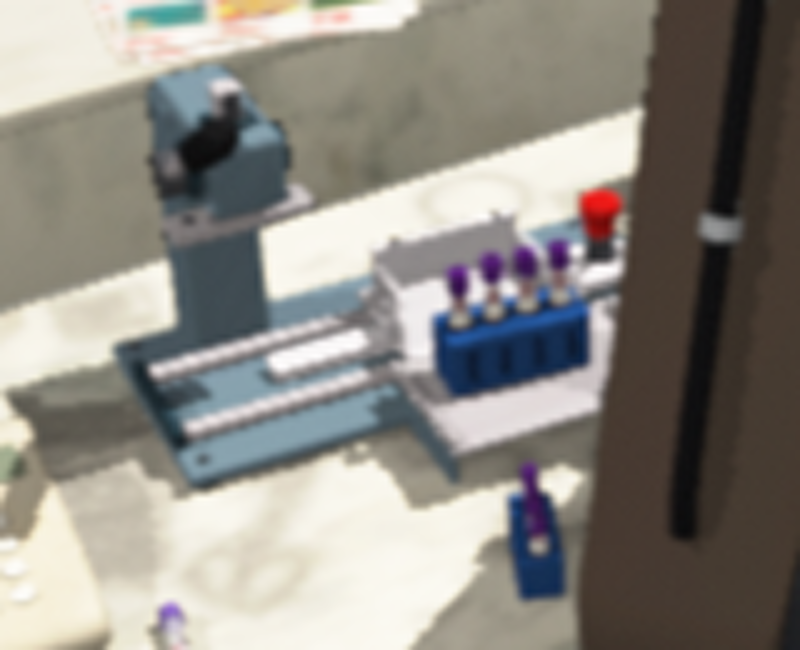

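View pics/sd1.png

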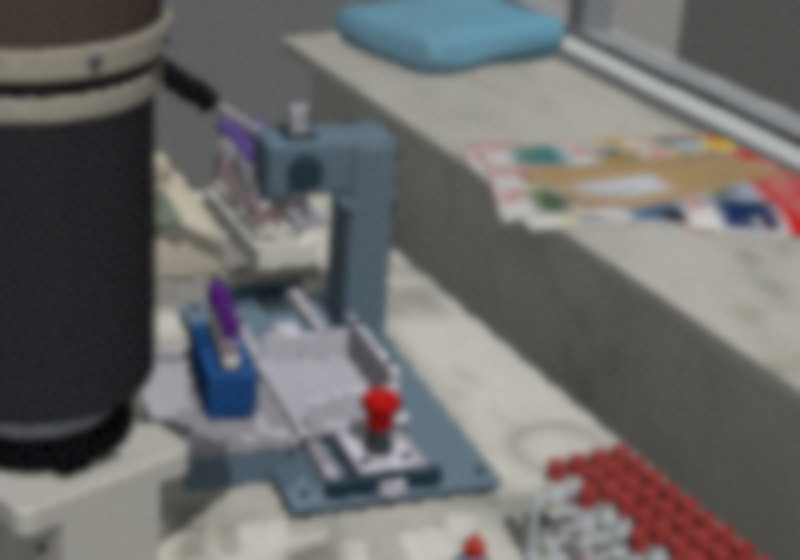

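```bash
python3 - <<'E'
from h import *
T=Twc('scene')
f=lambda x,y:(190+x/5,170+y/5)
print('stoppers z.125',onplane('scene',[f(458,280),f(558,252)],.125,T).round(3))
print('rail back z.03',onplane('scene',[f(155,372),f(365,325)],.03,T).round(3))
print('rail front z.03',onplane('scene',[f(190,430),f(372,382)],.03,T).round(3))
print('plate',onplane('scene',[f(200,485),f(120,350)],.012,T).round(3))
print('rack front top',onplane('scene',[f(440,345),f(588,312)],.085,T).round(3))
print('knob',onplane('scene',[f(600,197)],.088,T).round(3))
print('head plate corners',onplane('scene',[f(165,235),f(310,200)],.125,T).round(3))
T=Twc('side')
g=lambda x,y:(260+x/4,130+y/4)
print('knob side',onplane('side',[g(381,395)],.088,T).round(3))
print('side plate right end front/back',onplane('side',[g(295,512),g(495,485)],.012,T).round(3))
E
```

```text
stoppers z.125 [[ 0.516 -0.011  0.125]
 [ 0.508 -0.085  0.125]]
rail back z.03 [[0.664 0.152 0.03 ]
 [0.634 0.003 0.03 ]]
rail front z.03 [[0.587 0.16  0.03 ]
 [0.568 0.032 0.03 ]]
plate [[0.551 0.171 0.012]
 [0.73  0.152 0.012]]
rack front top [[ 0.508  0.009  0.085]
 [ 0.486 -0.094  0.085]]
knob [[ 0.608 -0.183  0.088]]
head plate corners [[0.68  0.126 0.125]
 [0.666 0.022 0.125]]
knob side [[ 0.605 -0.183  0.088]]
side plate right end front/back [[ 0.52  -0.212  0.012]
 [ 0.692 -0.23   0.012]]
```

Call:
step_arm:
  targets:
    - [[0.024, 0.035, -0.012], [0, 0, 0], 0]
    - [[0.024, 0.035, -0.012], [0, 0, 0], 0]
    - [[0.024, 0.035, -0.012], [0, 0, 0], 0]
    - [[0.024, 0.035, -0.012], [0, 0, 0], 0]
    - [[0.024, 0.035, -0.012], [0, 0, 0], 0]
    - [[0.024, 0.035, -0.012], [0, 0, 0], 0]
    - [[0.024, 0.035, -0.012], [0, 0, 0], 0]
    - [[0.024, 0.035, -0.012], [0, 0, 0], 0]

```text
t: 0.95
eef_pos: [0.4146, -0.373, 0.323]
ee_rot: [3.141, -0.0, 1.881]
force: [1.2, -1.2, -0.3]
width: 0.0439
```

```bash
cat >> h.py <<'E'
from scipy.spatial.transform import Rotation as Rn
def plan(target,yaw,n=8,start=None,syaw=None):
    """constant per-row tool shift & z turn to reach target from commanded/measured"""
    s=arm.get_state(); p0=np.array(s['eef_pos'] if start is None else start); y0=s['ee_rot'][2] if syaw is None else syaw
    dy=(yaw-y0+np.pi)%(2*np.pi)-np.pi
    a=-dy/n # turn per row about tool z
    M=np.zeros((3,3))
    for i in range(n): M+=Rn.from_euler('xyz',[np.pi,0,y0+dy*i/n]).as_matrix()
    d=np.linalg.solve(M,np.array(target)-p0)
    print('rows',n,'shift',d.round(4),'norm',np.linalg.norm(d).round(4),'turn',np.degrees(a).round(3))
def st():
    s=arm.get_state(); print('t',round(s['t'],2),'p',s['eef_pos'].round(4),'r',s['ee_rot'].round(4),'F',s['force'].round(1),'w',round(s['width'],4),'q',s['q'].round(2)); return s
E
python3 -c "
from h import *
st(); plan([.61,-.1,.35],1.48)"
```

```text
t 0.95 p [ 0.4146 -0.373   0.323 ] r [ 3.1415e+00 -1.0000e-04  1.8806e+00] F [ 1.2 -1.2 -0.3] w 0.0439 q [-0.38  0.12 -0.09 -0.   -1.36 -0.88]
rows 8 shift [ 0.0307  0.029  -0.0034] norm 0.0424 turn 2.869
```

Call:
step_arm:
  targets:
    - [[0.031, 0.029, -0.003], [0, 0, 2.87], 0]
    - [[0.031, 0.029, -0.003], [0, 0, 2.87], 0]
    - [[0.031, 0.029, -0.003], [0, 0, 2.87], 0]
    - [[0.031, 0.029, -0.003], [0, 0, 2.87], 0]
    - [[0.031, 0.029, -0.003], [0, 0, 2.87], 0]
    - [[0.031, 0.029, -0.003], [0, 0, 2.87], 0]
    - [[0.031, 0.029, -0.003], [0, 0, 2.87], 0]
    - [[0.031, 0.029, -0.003], [0, 0, 2.87], 0]

```text
t: 1.75
eef_pos: [0.6099, -0.0979, 0.3468]
ee_rot: [3.141, -0.0, 1.478]
force: [0.4, -1.0, -0.1]
width: 0.0441
```

```bash
python3 -c "
from h import *
s=st(); p,d=viewer.grab_frame('wrist'); np.savez('w1.npz',p=p,d=d,T=Twc('wrist',s)); crop(p,0,0,640,400,1.25,'pics/w1.png')
"
```

```text
t 1.75 p [ 0.6099 -0.0979  0.3468] r [ 3.1414e+00 -2.0000e-04  1.4783e+00] F [ 0.4 -1.  -0.1] w 0.0441 q [ 0.16  0.21  0.08 -0.   -1.44 -1.82]
```

View pics/w1.png

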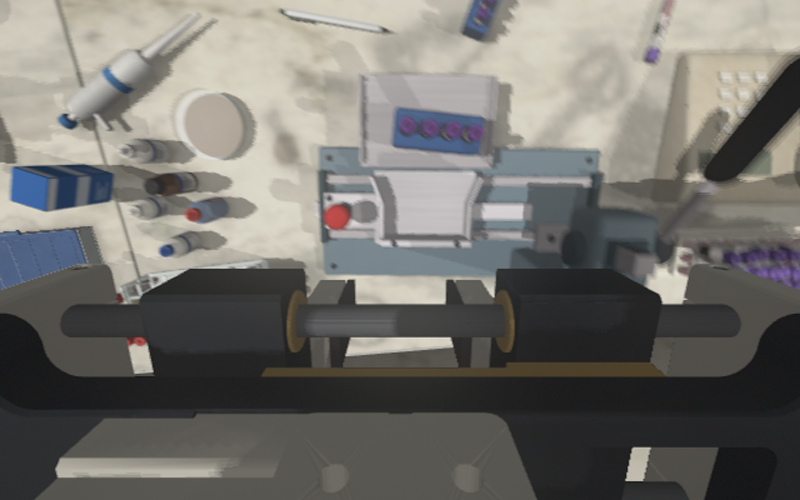

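```bash
python3 -c "
from h import *
a=np.load('w1.npz'); crop(a['p'],245,50,345,130,8,'pics/w1a.png'); crop(a['p'],250,110,410,225,5,'pics/w1b.png'); crop(a['p'],400,30,640,230,3,'pics/w1c.png')
"
```

```text
(no output)
```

View pics/w1b.png

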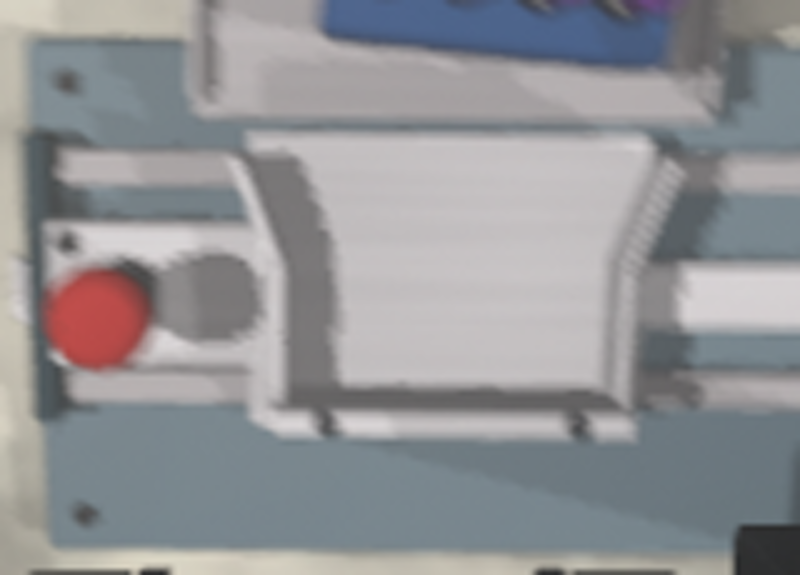

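```bash
python3 -c "
from h import *
a=np.load('w1.npz'); crop(a['p'],280,50,410,130,6,'pics/w1d.png')
"
```

```text
(no output)
```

View pics/w1d.png

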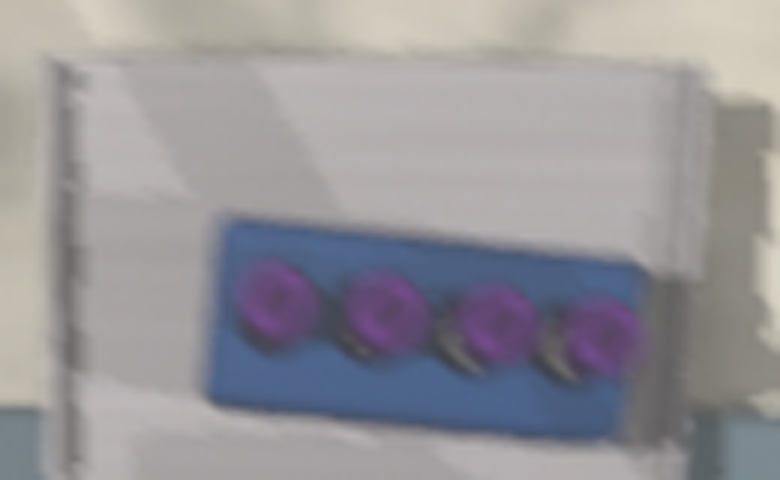

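View pics/w1c.png

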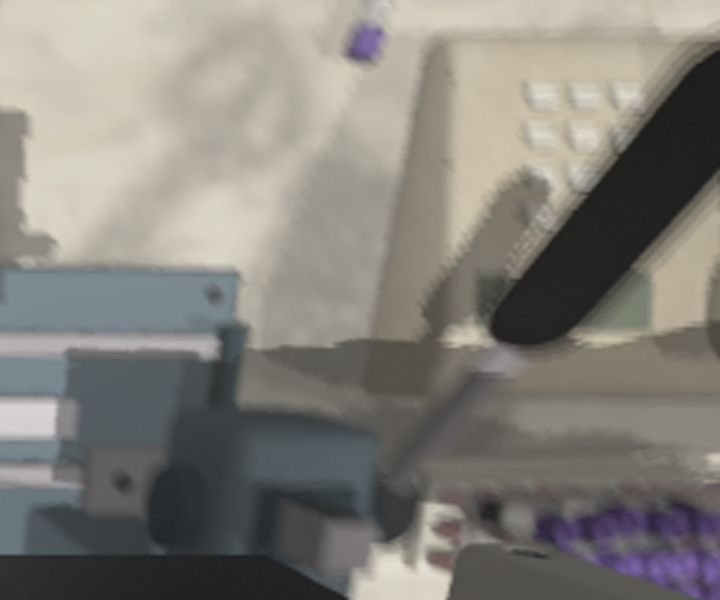

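```bash
python3 - <<'E'
from h import *
a=np.load('w1.npz');T=a['T'];d=a['d']
C=cloud('wrist',d,T)
b=lambda x,y:(250+x/5-.4,110+y/5-.4)
D=lambda x,y:(280+x/6-.4,50+y/6-.4)
c=lambda x,y:(400+x/3-.3,30+y/3-.3)
def o(l,pts,z):
    w=onplane('wrist',pts,z,T); print(l,z,w[:,:2].round(4).tolist()); return w
def dep(l,pts):
    print(l,[C[int(round(v)),int(round(u))].round(3).tolist() for u,v in pts])
dep('floor',[b(450,250),b(450,180)]);dep('ledge',[b(450,90)]);dep('rack top',[D(330,390),D(500,410)]);dep('stop',[D(280,295),D(380,310),D(497,322),D(600,338)])
dep('knob',[b(98,318)]);dep('plate',[b(300,490),b(150,80)]); dep('backstop top',[b(450,425)])
k=o('knob',[b(98,318)],.088)
w=o('rack top corners',[D(222,215),D(645,265),D(612,440),D(208,402)],.085)
w=w[:,:2]; print('center',w.mean(0)); print('sides',[np.linalg.norm(w[i]-w[(i+1)%4]).round(4) for i in range(4)])
print('rack y-dir yaw', [np.arctan2(-(v[0]),v[1]).round(4) for v in (w[1]-w[0],w[2]-w[3])])
s=o('stoppers',[D(277,300),D(382,312),D(497,324),D(604,338)],.129)
v=s[3]-s[0];print(np.linalg.norm(v),np.arctan2(-v[0],v[1]), s.mean(0))
p=o('plate back R,L? & front',[b(52,547),b(30,42)],.012)
pl=o('plate front left corner',[c(237,270)],.012)
o('ledge corners back',[b(200,115),b(720,115)],.047)
f=o('floor front edge',[b(250,133),b(655,133)],.038)
q=o('cheek tops inner back',[b(285,405),b(612,400)],.064)
q=o('cheek tops kink',[b(280,262),b(622,262)],.064)
q=o('backstop top edge front',[b(285,408),b(632,405)],.078)
g=lambda v:np.arctan2(-v[0],v[1])
print('front edge yaw',g(pl[0]-p[1]),'carr floor',g(f[1]-f[0]),'bstop',g(q[1]-q[0]))
dep('lever',[c(540,310),c(650,190),c(500,360),c(420,450)])
E
```

```text
floor [[0.604, -0.065, 0.04], [0.581, -0.063, 0.038]]
ledge [[0.552, -0.061, 0.04]]
rack top [[0.532, -0.07, 0.086], [0.54, -0.029, 0.086]]
stop [[0.512, -0.082, 0.132], [0.517, -0.061, 0.133], [0.522, -0.037, 0.134], [0.527, -0.013, 0.129]]
knob [[0.606, -0.176, 0.092]]
plate [[0.689, -0.125, 0.018], [0.539, -0.161, 0.018]]
backstop top [[0.654, -0.071, 0.078]]
knob 0.088 [[0.6073, -0.1767]]
rack top corners 0.085 [[0.489, -0.0926], [0.5096, 0.0068], [0.5492, -0.0026], [0.5311, -0.1001]]
center [ 0.51972291 -0.0471249 ]
sides [np.float64(0.1015), np.float64(0.0407), np.float64(0.0992), np.float64(0.0427)]
rack y-dir yaw [np.float64(-0.2039), np.float64(-0.1838)]
stoppers 0.129 [[0.5127, -0.0825], [0.5172, -0.0602], [0.522, -0.0357], [0.527, -0.0129]]
0.07105967354136879 -0.20321476340141678 [ 0.51974452 -0.04783704  0.129     ]
plate back R,L? & front 0.012 [[0.7039, -0.2213], [0.522, -0.2018]]
plate front left corner 0.012 [[0.5606, 0.1792]]
ledge corners back 0.047 [[0.5511, -0.1429], [0.5667, 0.0243]]
floor front edge 0.038 [[0.5585, -0.1281], [0.571, 0.005]]
cheek tops inner back 0.064 [[0.6454, -0.1245], [0.6537, -0.0177]]
cheek tops kink 0.064 [[0.5986, -0.1211], [0.6088, -0.0124]]
backstop top edge front 0.078 [[0.6431, -0.1236], [0.6524, -0.0138]]
front edge yaw -0.10095533150129074 carr floor -0.09359664793452917 bstop -0.08463571021129472
lever [[0.571, 0.133, 0.258], [0.541, 0.137, 0.278], [0.588, 0.138, 0.24], [0.621, 0.135, 0.217]]
```

```bash
python3 -c "
from h import *
plan([.52,-.0475,.18],2.94,16)"
```

```text
rows 16 shift [ 0.0062 -0.0035  0.0104] norm 0.0126 turn -5.239
```

Call:
step_arm:
  targets:
    - [[0.006, -0.0035, 0.01], [0, 0, -5.24], 1]
    - [[0.006, -0.0035, 0.01], [0, 0, -5.24], 1]
    - [[0.006, -0.0035, 0.01], [0, 0, -5.24], 1]
    - [[0.006, -0.0035, 0.01], [0, 0, -5.24], 1]
    - [[0.006, -0.0035, 0.01], [0, 0, -5.24], 1]
    - [[0.006, -0.0035, 0.01], [0, 0, -5.24], 1]
    - [[0.006, -0.0035, 0.01], [0, 0, -5.24], 1]
    - [[0.006, -0.0035, 0.01], [0, 0, -5.24], 1]

```text
t: 2.6
eef_pos: [0.5715, -0.0599, 0.2659]
ee_rot: [-3.141, -0.0, 2.215]
force: [-0.6, 0.1, -0.0]
width: 0.0873
```

Call:
step_arm:
  targets:
    - [[0.006, -0.0035, 0.01], [0, 0, -5.24], 1]
    - [[0.006, -0.0035, 0.01], [0, 0, -5.24], 1]
    - [[0.006, -0.0035, 0.01], [0, 0, -5.24], 1]
    - [[0.006, -0.0035, 0.01], [0, 0, -5.24], 1]
    - [[0.006, -0.0035, 0.01], [0, 0, -5.24], 1]
    - [[0.006, -0.0035, 0.01], [0, 0, -5.24], 1]
    - [[0.006, -0.0035, 0.01], [0, 0, -5.24], 1]
    - [[0.006, -0.0035, 0.01], [0, 0, -5.24], 1]

```text
t: 3.4
eef_pos: [0.5172, -0.0557, 0.186]
ee_rot: [-3.142, -0.0, 2.947]
force: [1.1, 0.9, 0.2]
width: 0.0878
```

```bash
python3 -c "
from h import *
s=st(); p,d=viewer.grab_frame('wrist'); np.savez('w2.npz',p=p,d=d,T=Twc('wrist',s)); crop(p,0,0,640,400,1.25,'pics/w2.png')
plan([.52,-.0475,.074],2.94,8)
"
```

```text
t 3.4 p [ 0.5172 -0.0557  0.186 ] r [-3.1415e+00 -4.0000e-04  2.9470e+00] F [1.1 0.9 0.2] w 0.0878 q [ 0.27  0.14 -0.38 -0.   -1.05 -0.46]
rows 8 shift [-0.0004  0.0011  0.0138] norm 0.0138 turn 0.084
```

View pics/w2.png

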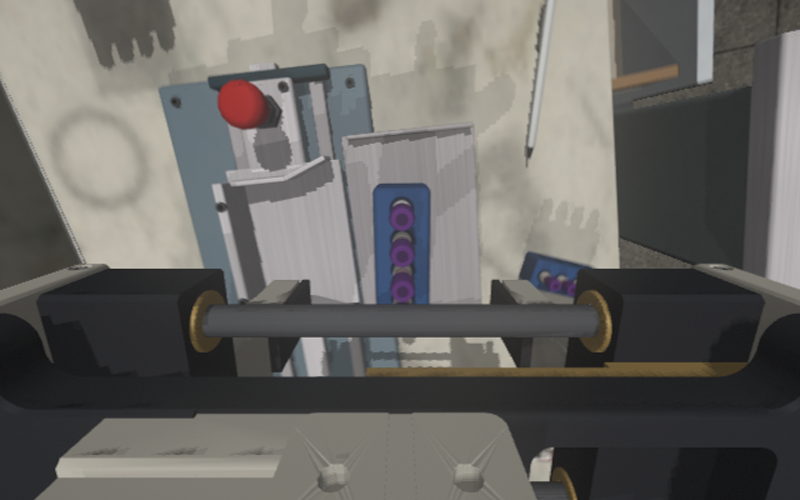

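Call:
step_arm:
  targets:
    - [[0, 0.001, 0.014], [0, 0, 0], 1]
    - [[0, 0.001, 0.014], [0, 0, 0], 1]
    - [[0, 0.001, 0.014], [0, 0, 0], 1]
    - [[0, 0.001, 0.014], [0, 0, 0], 1]
    - [[0, 0.001, 0.014], [0, 0, 0], 1]
    - [[0, 0.001, 0.014], [0, 0, 0], 1]
    - [[0, 0.001, 0.014], [0, 0, 0], 1]
    - [[0, 0.001, 0.014], [0, 0, 0], 1]

```text
t: 4.25
eef_pos: [0.5196, -0.0478, 0.0742]
ee_rot: [3.142, 0.0, 2.941]
force: [-0.5, 0.2, 0.6]
width: 0.0876
```

Call:
step_arm:
  grip_force: 8
  targets:
    - [[0, 0, 0], [0, 0, 0], 0.5]
    - [[0, 0, 0], [0, 0, 0], 0.3]
    - [[0, 0, 0], [0, 0, 0], 0.1]
    - [[0, 0, 0], [0, 0, 0], 0]
    - [[0, 0, 0], [0, 0, 0], -0.1]
    - [[0, 0, 0], [0, 0, 0], -0.2]
    - [[0, 0, 0], [0, 0, 0], -0.2]
    - [[0, 0, 0], [0, 0, 0], -0.2]

```text
t: 5.05
eef_pos: [0.519, -0.0478, 0.0748]
ee_rot: [-3.141, -0.0, 2.943]
force: [-3.4, 1.0, 5.9]
width: 0.0437
```

```bash
python3 -c "
from h import *
s=st(); plan([.555,-.0605,s['eef_pos'][2]],np.pi-.093,8)
"
```

```text
t 5.05 p [ 0.519  -0.0478  0.0748] r [-3.1415e+00 -4.0000e-04  2.9432e+00] F [-3.4  1.   5.9] w 0.0437 q [ 0.28  0.26 -0.52 -0.   -0.79 -0.48]
rows 8 shift [-0.0047 -0.0009 -0.    ] norm 0.0048 turn -0.755
```

```bash
python3 -c "
from h import *
plan([.540,-.059,.0748],np.pi-.093,8)
plan([.577,-.063,.0748],np.pi-.093,8,[.540,-.059,.0748],np.pi-.093)
"
```

```text
rows 8 shift [-0.0028 -0.001   0.    ] norm 0.003 turn -0.755
rows 8 shift [-0.0047 -0.0001 -0.    ] norm 0.0047 turn -0.0
```

Call:
step_arm:
  targets:
    - [[-0.0028, -0.001, 0], [0, 0, -0.75], -0.2]
    - [[-0.0028, -0.001, 0], [0, 0, -0.75], -0.2]
    - [[-0.0028, -0.001, 0], [0, 0, -0.75], -0.2]
    - [[-0.0028, -0.001, 0], [0, 0, -0.75], -0.2]
    - [[-0.0028, -0.001, 0], [0, 0, -0.75], -0.2]
    - [[-0.0028, -0.001, 0], [0, 0, -0.75], -0.2]
    - [[-0.0028, -0.001, 0], [0, 0, -0.75], -0.2]
    - [[-0.0028, -0.001, 0], [0, 0, -0.75], -0.2]

```text
t: 5.85
eef_pos: [0.539, -0.059, 0.0748]
ee_rot: [-3.141, -0.002, 3.048]
force: [-7.9, 3.0, 9.7]
width: 0.0438
```

Call:
step_arm:
  targets:
    - [[-0.0047, 0, 0], [0, 0, 0], -0.2]
    - [[-0.0047, 0, 0], [0, 0, 0], -0.2]
    - [[-0.0047, 0, 0], [0, 0, 0], -0.2]
    - [[-0.0047, 0, 0], [0, 0, 0], -0.2]
    - [[-0.0047, 0, 0], [0, 0, 0], -0.2]
    - [[-0.0047, 0, 0], [0, 0, 0], -0.2]
    - [[-0.0047, 0, 0], [0, 0, 0], -0.2]
    - [[-0.0047, 0, 0], [0, 0, 0], -0.2]

```text
t: 6.65
eef_pos: [0.5762, -0.0629, 0.0742]
ee_rot: [-3.141, -0.003, 3.048]
force: [-4.7, 0.0, 4.7]
width: 0.0437
```

```bash
python3 -c "
from h import *
s=st(); p,d=viewer.grab_frame('wrist'); np.savez('w3.npz',p=p,d=d,T=Twc('wrist',s)); crop(p,0,0,640,400,1.25,'pics/w3.png')
p,d=viewer.grab_frame('side');crop(p,260,130,460,270,4,'pics/sd3.png')
"
```

```text
t 6.65 p [ 0.5762 -0.0629  0.0742] r [-3.1408e+00 -3.0000e-03  3.0476e+00] F [-4.7  0.   4.7] w 0.0437 q [ 0.23  0.35 -0.39 -0.   -0.84 -0.32]
```

View pics/w3.png

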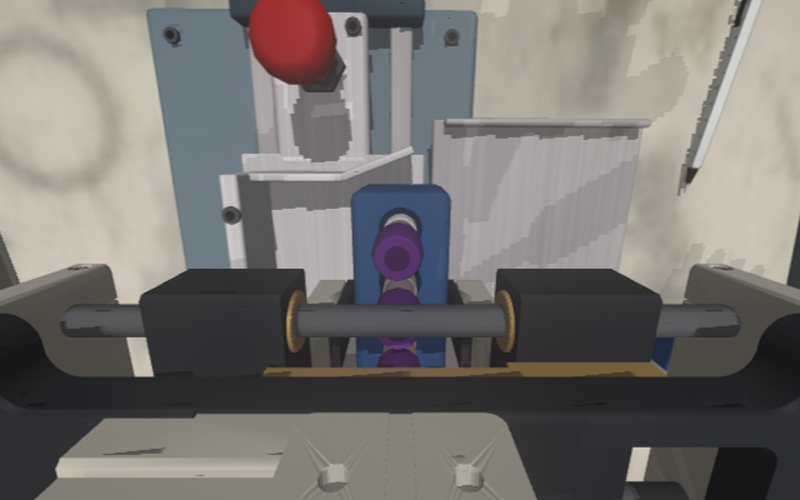

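View pics/sd3.png

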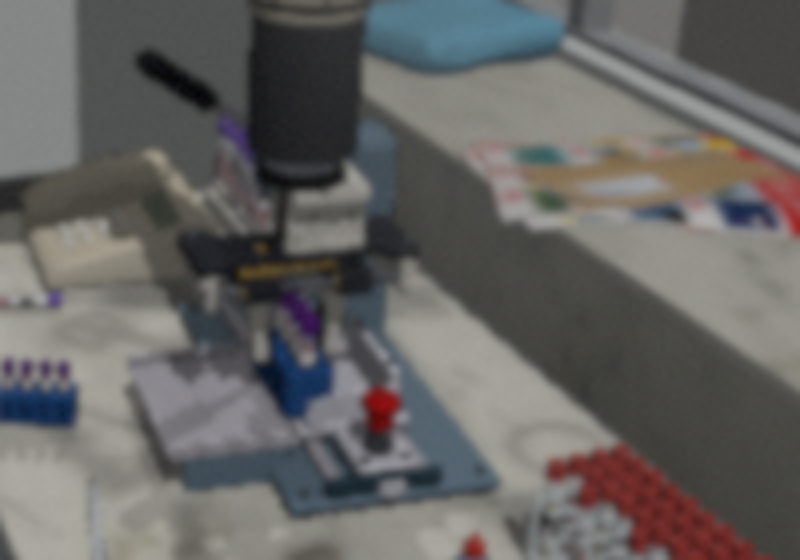

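Call:
step_arm:
  targets:
    - [[-0.004, 0, 0], [0, 0, 0], -0.2]
    - [[-0.004, 0, 0], [0, 0, 0], -0.2]
    - [[-0.003, 0, 0], [0, 0, 0], -0.2]
    - [[0, 0, 0], [0, 0, 0], 0]
    - [[0, 0, 0], [0, 0, 0], 0.2]
    - [[0, 0, 0], [0, 0, 0], 0.2]
    - [[0, 0, -0.02], [0, 0, 0], 0.2]
    - [[0, 0, -0.05], [0, 0, 0], 0.2]

```text
t: 7.55
eef_pos: [0.5861, -0.0638, 0.1416]
ee_rot: [-3.14, -0.007, 3.047]
force: [1.1, 0.1, -0.2]
width: 0.0524
```

Call:
step_arm:
  targets:
    - [[0.01, 0, -0.02], [0, 0, 0], -0.5]
    - [[0.03, 0, 0], [0, 0, 0], -1]
    - [[0.02, 0, 0], [0, 0, 0], -1]
    - [[0, 0, 0.03], [0, 0, 0], -1]
    - [[0, 0, 0.04], [0, 0, 0], -1]
    - [[0, 0, 0.015], [0, 0, 0], -1]
    - [[0, 0, 0], [0, 0, 0], -1]
    - [[0, 0, 0], [0, 0, 0], -1]

```text
t: 8.35
eef_pos: [0.5296, -0.058, 0.0804]
ee_rot: [-3.141, 0.001, 3.048]
force: [-0.3, -0.2, 0.5]
width: 0.0008
```

```bash
python3 -c "
from h import *
s=st(); p,d=viewer.grab_frame('wrist'); np.savez('w4.npz',p=p,d=d,T=Twc('wrist',s)); crop(p,0,0,640,400,1.25,'pics/w4.png')
"
```

```text
t 8.35 p [ 0.5296 -0.058   0.0804] r [-3.1415e+00  1.0000e-03  3.0483e+00] F [-0.3 -0.2  0.5] w 0.0008 q [ 0.26  0.27 -0.49  0.   -0.81 -0.35]
```

View pics/w4.png

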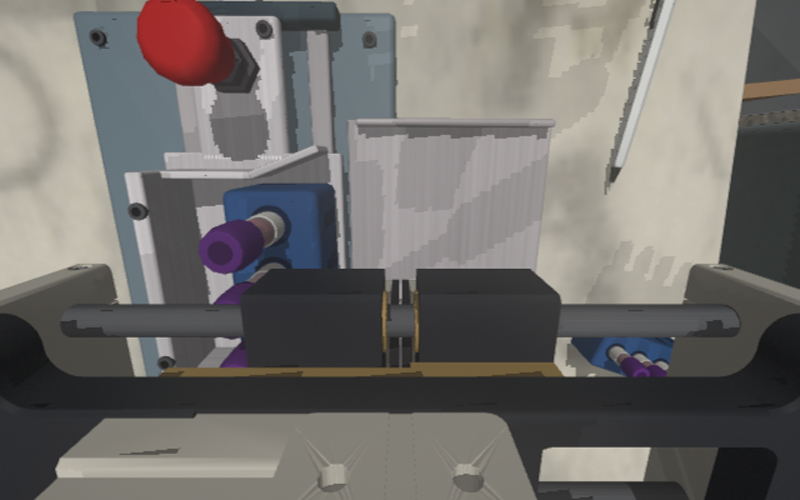

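Call:
step_arm:
  targets:
    - [[-0.005, 0, 0.002], [0, 0, 0], -1]
    - [[-0.005, 0, 0], [0, 0, 0], -1]
    - [[-0.005, 0, 0], [0, 0, 0], -1]
    - [[-0.005, 0, 0], [0, 0, 0], -1]
    - [[-0.005, 0, 0], [0, 0, 0], -1]
    - [[-0.004, 0, 0], [0, 0, 0], -1]
    - [[-0.004, 0, 0], [0, 0, 0], -1]
    - [[0, 0, 0], [0, 0, 0], -1]

```text
t: 9.2
eef_pos: [0.5621, -0.0613, 0.0773]
ee_rot: [-3.141, -0.0, 3.048]
force: [-2.3, -0.5, 1.0]
width: 0.0005
```

```bash
python3 -c "
from h import *
s=st(); p,d=viewer.grab_frame('wrist'); np.savez('w5.npz',p=p,d=d,T=Twc('wrist',s)); crop(p,0,0,640,400,1.25,'pics/w5.png')
"
```

```text
t 9.2 p [ 0.5621 -0.0613  0.0773] r [-3.1414e+00 -2.0000e-04  3.0478e+00] F [-2.3 -0.5  1. ] w 0.0005 q [ 0.24  0.32 -0.42  0.   -0.83 -0.33]
```

View pics/w5.png

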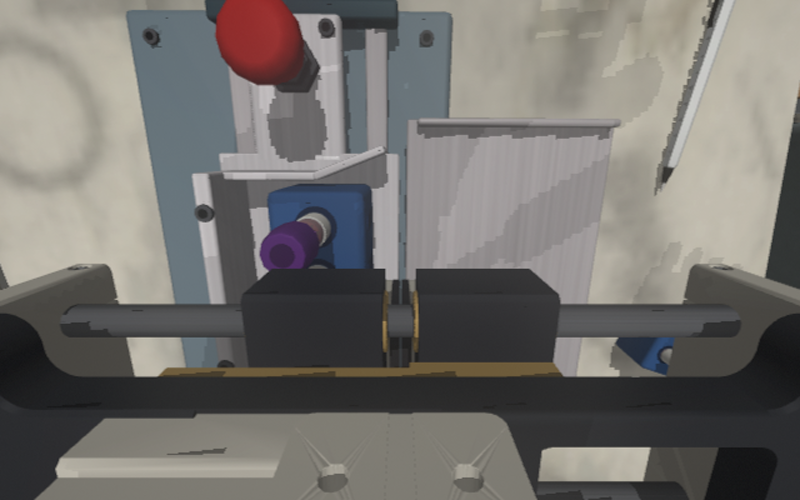

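Call:
step_arm:
  targets:
    - [[-0.002, 0, 0], [0, 0, 0], -1]
    - [[-0.002, 0, 0], [0, 0, 0], -1]
    - [[-0.002, 0, 0], [0, 0, 0], -1]
    - [[-0.002, 0, 0], [0, 0, 0], -1]
    - [[-0.002, 0, 0], [0, 0, 0], -1]
    - [[-0.002, 0, 0], [0, 0, 0], -1]
    - [[-0.002, 0, 0], [0, 0, 0], -1]
    - [[0, 0, 0], [0, 0, 0], -1]

```text
t: 10.05
eef_pos: [0.5761, -0.0625, 0.0775]
ee_rot: [3.142, 0.0, 3.048]
force: [-1.7, -0.5, -1.0]
width: 0.0003
```

```bash
python3 -c "
from h import *
s=st(); p,d=viewer.grab_frame('wrist'); np.savez('w6.npz',p=p,d=d,T=Twc('wrist',s)); crop(p,130,80,450,240,2.5,'pics/w6.png')
"
```

```text
t 10.05 p [ 0.5761 -0.0625  0.0775] r [3.1416e+00 4.0000e-04 3.0478e+00] F [-1.7 -0.5 -1. ] w 0.0003 q [ 0.23  0.34 -0.39  0.   -0.84 -0.32]
```

View pics/w6.png

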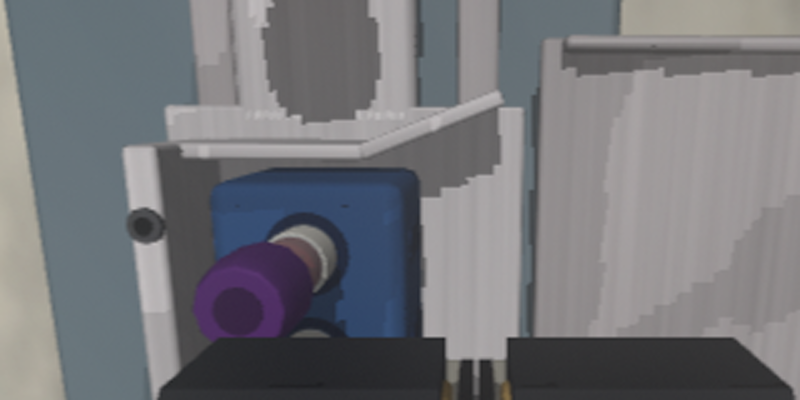

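Call:
step_arm:
  targets:
    - [[-0.002, 0, 0], [0, 0, 0], -1]
    - [[-0.002, 0, 0], [0, 0, 0], -1]
    - [[-0.002, 0, 0], [0, 0, 0], -1]
    - [[-0.001, 0, 0], [0, 0, 0], -1]
    - [[-0.001, 0, 0], [0, 0, 0], -1]
    - [[-0.001, 0, 0], [0, 0, 0], -1]
    - [[0, 0, 0], [0, 0, 0], -1]
    - [[0, 0, 0], [0, 0, 0], -1]

```text
t: 10.9
eef_pos: [0.5848, -0.0633, 0.0775]
ee_rot: [3.142, 0.0, 3.048]
force: [-2.7, -0.3, 1.1]
width: 0.0005
```

```bash
python3 -c "
from h import *
s=st(); p,d=viewer.grab_frame('wrist'); np.savez('w7.npz',p=p,d=d,T=Twc('wrist',s)); crop(p,130,80,450,240,2.5,'pics/w7.png')
"
```

```text
t 10.9 p [ 0.5848 -0.0633  0.0775] r [3.1415e+00 3.0000e-04 3.0479e+00] F [-2.7 -0.3  1.1] w 0.0005 q [ 0.22  0.35 -0.37  0.   -0.85 -0.32]
```

View pics/w7.png

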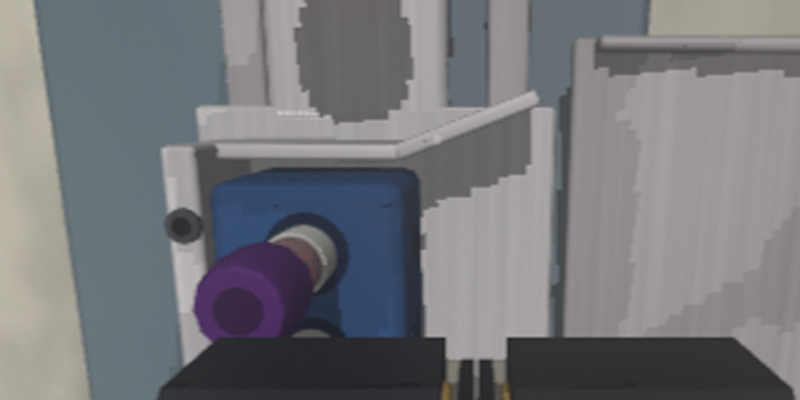

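Call:
step_arm:
  targets:
    - [[-0.001, 0, 0], [0, 0, 0], -1]
    - [[-0.001, 0, 0], [0, 0, 0], -1]
    - [[-0.001, 0, 0], [0, 0, 0], -1]
    - [[-0.001, 0, 0], [0, 0, 0], -1]
    - [[0, 0, 0], [0, 0, 0], -1]
    - [[0, 0, 0], [0, 0, 0], -1]
    - [[0, 0, 0], [0, 0, 0], -1]
    - [[0, 0, 0], [0, 0, 0], -1]

```text
t: 11.75
eef_pos: [0.5882, -0.0636, 0.0774]
ee_rot: [3.142, -0.001, 3.048]
force: [-5.2, 2.1, 2.2]
width: 0.0006
```

```bash
python3 -c "
from h import *
s=st(); p,d=viewer.grab_frame('wrist'); np.savez('w8.npz',p=p,d=d,T=Twc('wrist',s)); crop(p,130,80,450,240,2.5,'pics/w8.png')
"
```

```text
t 11.75 p [ 0.5882 -0.0636  0.0774] r [ 3.1415e+00 -9.0000e-04  3.0477e+00] F [-5.2  2.1  2.2] w 0.0006 q [ 0.22  0.36 -0.36 -0.   -0.85 -0.32]
```

View pics/w8.png

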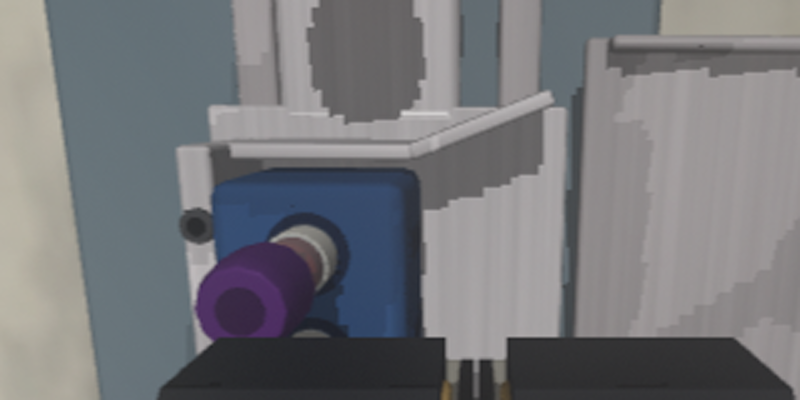

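Call:
step_arm:
  targets:
    - [[-0.001, 0, 0], [0, 0, 0], -1]
    - [[-0.001, 0, 0], [0, 0, 0], -1]
    - [[0, 0, 0], [0, 0, 0], -1]
    - [[-0.001, 0, 0], [0, 0, 0], -1]
    - [[0, 0, 0], [0, 0, 0], -1]
    - [[0, 0, 0], [0, 0, 0], -1]
    - [[0, 0, 0], [0, 0, 0], -1]
    - [[0, 0, 0], [0, 0, 0], -1]

```text
t: 12.6
eef_pos: [0.5883, -0.0641, 0.0772]
ee_rot: [-3.141, -0.006, 3.047]
force: [-14.6, 3.8, 10.0]
width: 0.0005
```

```bash
python3 -c "
from h import *
s=st()
"
```

```text
t 12.6 p [ 0.5883 -0.0641  0.0772] r [-3.1408 -0.0058  3.0473] F [-14.6   3.8  10. ] w 0.0005 q [ 0.22  0.36 -0.36 -0.   -0.86 -0.31]
```

Call:
step_arm:
  targets:
    - [[0.01, 0, 0], [0, 0, 0], -1]
    - [[0.01, 0, -0.01], [0, 0, 0], -0.5]
    - [[0, 0, -0.04], [0, 0, 0], 0]
    - [[0, 0.01, -0.045], [0, 0, 0], 0.4]
    - [[0, 0.02, -0.045], [0, 0, 0], 0.4]
    - [[0, 0.02, -0.045], [0, 0, 0], 0.4]
    - [[-0.01, 0.01, -0.03], [0, 0, 0], 0.4]
    - [[-0.01, 0, -0.01], [0, 0, 0], 0.4]

```text
t: 13.4
eef_pos: [0.5992, -0.0028, 0.3087]
ee_rot: [3.139, 0.01, 3.05]
force: [0.0, 0.2, -0.3]
width: 0.051
```

```bash
python3 -c "
from h import *
s=st(); p,d=viewer.grab_frame('wrist'); np.savez('w9.npz',p=p,d=d,T=Twc('wrist',s)); crop(p,0,0,640,400,1.25,'pics/w9.png')
p,d=viewer.grab_frame('scene');crop(p,190,170,350,300,5,'pics/sc9.png')
"
```

```text
t 13.4 p [ 0.5992 -0.0028  0.3087] r [3.139  0.0095 3.0498] F [ 0.   0.2 -0.3] w 0.051 q [ 0.32  0.19 -0.04  0.   -1.34 -0.41]
```

View pics/w9.png

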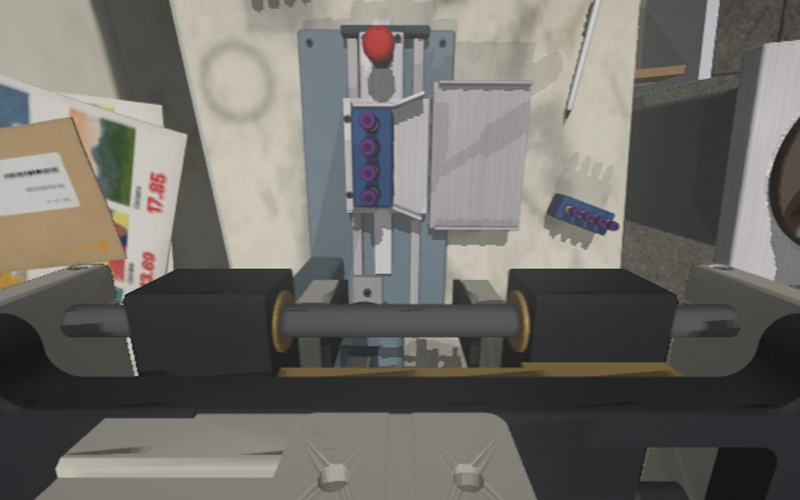

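View pics/sc9.png

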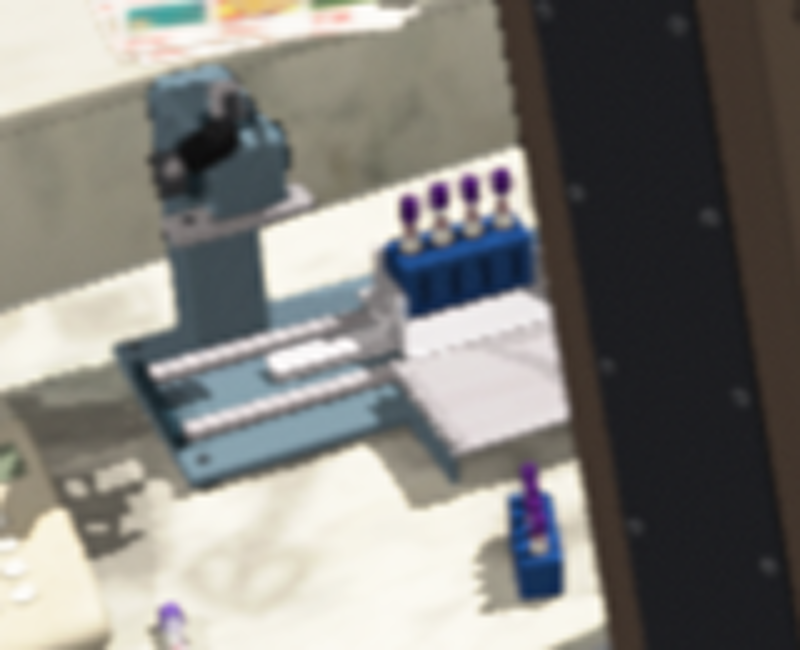

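Rack looks home (800-px view: rack 352–393, stop at its left, knob at 378,43). I'll measure it and the knob.

```bash
python3 -c "
from h import *
a=np.load('w9.npz'); crop(a['p'],265,10,355,185,4.4,'pics/w9a.png'); T=a['T']
p=a['p'].astype(int); m=((p[...,0]>150)&(p[...,1]<90)&(p[...,2]<90)).astype(np.uint8); m[120:]=0;m[:,400:]=0;m[:,:250]=0
v,u=np.nonzero(m);print(len(u),u.mean(),v.mean(),u.min(),u.max(),v.min(),v.max()); print(onplane('wrist',[(u.mean(),v.mean())],.088,T))
C=cloud('wrist',a['d'],T); print(C[34,302],C[110,310])
pu=((p[...,2]>90)&(p[...,1]<60)&(p[...,0]>50)&(p[...,0]<150)).astype(np.uint8);pu[:, :280]=0;pu[:,320:]=0;pu[180:]=0
n,l,stt,c=cv2.connectedComponentsWithStats(pu)
for i in range(1,n):
  if stt[i,4]>40: print(stt[i],c[i],C[int(c[i][1]),int(c[i][0])].round(4), onplane('wrist',[c[i]],.128,T)[0,:2].round(4))
"
```

```text
384 301.8229166666667 31.768229166666668 292 312 20 43
[[ 0.60698463 -0.18202205  0.088     ]]
[ 0.60691953 -0.17876608  0.09079915] [ 0.60647026 -0.09005235  0.08452344]
```

View pics/w9a.png

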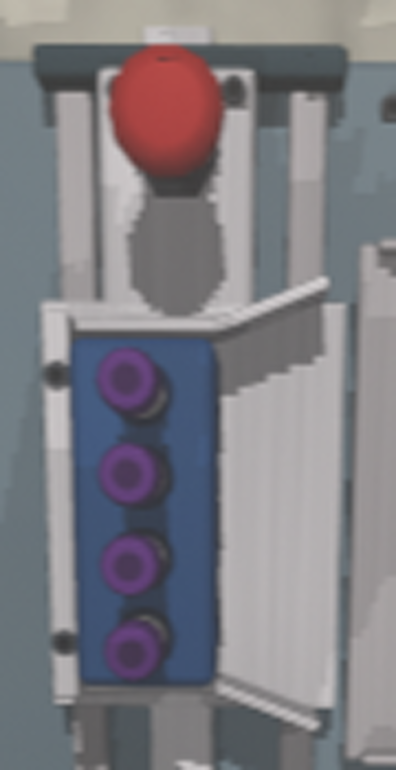

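```bash
python3 -c "
from h import *
plan([.607,-.179,.14],np.pi-.093,8)
"
```

```text
rows 8 shift [-0.003  -0.0217  0.0207] norm 0.0302 turn -0.0
```

Call:
step_arm:
  targets:
    - [[-0.003, -0.03, 0.01], [0, 0, 0], 1]
    - [[-0.003, -0.03, 0.01], [0, 0, 0], 1]
    - [[-0.003, -0.03, 0.02], [0, 0, 0], 1]
    - [[-0.003, -0.03, 0.02], [0, 0, 0], 1]
    - [[-0.003, -0.03, 0.03], [0, 0, 0], 1]
    - [[-0.003, -0.023, 0.04], [0, 0, 0], 1]
    - [[-0.003, 0, 0.04], [0, 0, 0], 1]
    - [[-0.003, 0, 0], [0, 0, 0], 1]

```text
t: 14.3
eef_pos: [0.6, -0.1791, 0.1262]
ee_rot: [3.141, -0.011, 3.045]
force: [-0.0, 0.7, -1.0]
width: 0.0879
```

```bash
python3 -c "
from h import *
s=st(); p,d=viewer.grab_frame('wrist'); np.savez('w10.npz',p=p,d=d,T=Twc('wrist',s)); crop(p,0,0,640,400,1.25,'pics/w10.png')
plan([.607,-.179,.053],np.pi-.093,8)
p,d=viewer.grab_frame('side');crop(p,260,130,460,270,4,'pics/sd10.png')
"
```

```text
t 14.3 p [ 0.6    -0.1791  0.1262] r [ 3.1411 -0.0108  3.0449] F [-0.   0.7 -1. ] w 0.0879 q [ 0.02  0.36 -0.22 -0.   -1.   -0.12]
rows 8 shift [-0.0005  0.0001  0.0096] norm 0.0096 turn -0.013
```

View pics/w10.png

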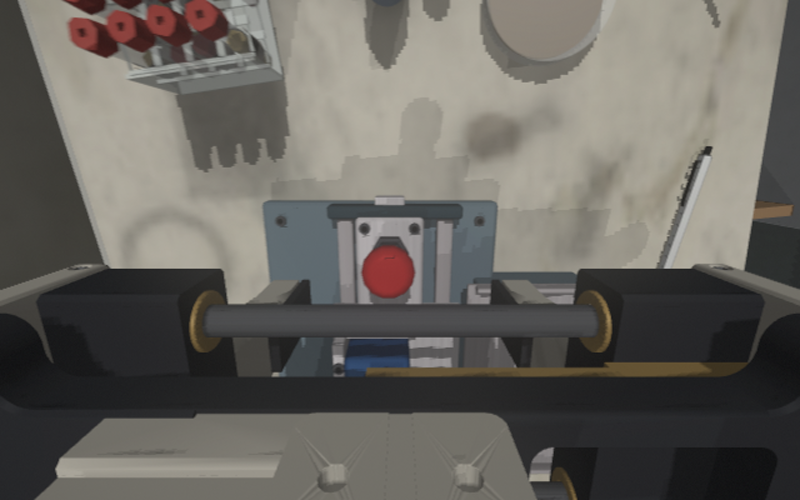

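View pics/sd10.png

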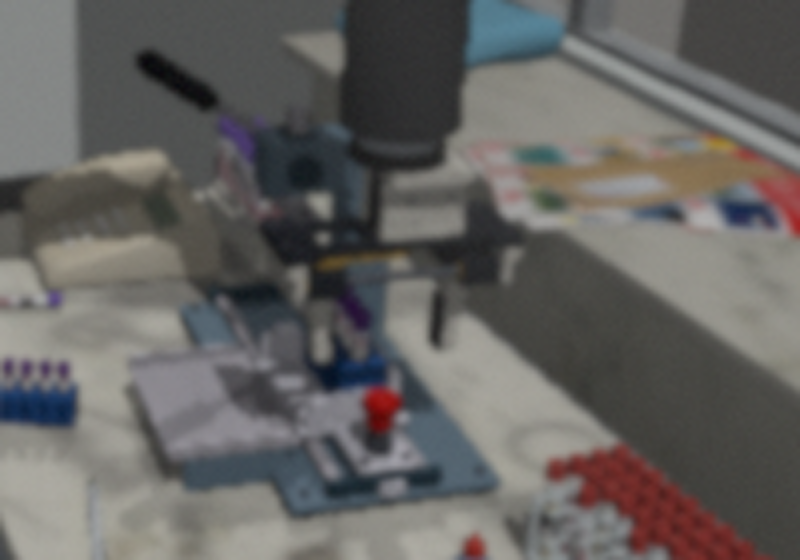

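```bash
python3 -c "
from h import *
a=np.load('w10.npz');T=a['T']; p=a['p'].astype(int); m=((p[...,0]>150)&(p[...,1]<90)&(p[...,2]<90)); m[:180]=0;m[:,:280]=0;m[:,345:]=0
v,u=np.nonzero(m);print(len(u),u.min(),u.max(),v.min(),v.max()); print(onplane('wrist',[((u.min()+u.max())/2,(v.min()+v.max())/2)],.089,T))
"
```

```text
61 300 317 204 213
[[ 0.60716855 -0.1879383   0.089     ]]
```

```bash
python3 -c "
from h import *
a=np.load('w10.npz');T=a['T']
w=onplane('wrist',[(310.5,217.3),(289.6,217),(332,217),(310.5,197.5),(310.5,238)],.086,T);print(w.round(4))
plan([w[0,0],w[0,1],.053],np.pi-.093,8)
"
```

```text
[[ 0.6066 -0.1799  0.086 ]
 [ 0.6223 -0.1818  0.086 ]
 [ 0.5903 -0.1785  0.086 ]
 [ 0.605  -0.1954  0.086 ]
 [ 0.6084 -0.1632  0.086 ]]
rows 8 shift [-0.0002 -0.0001  0.01  ] norm 0.01 turn -0.004
```

Call:
step_arm:
  grip_force: 30
  targets:
    - [[0, 0, 0.01], [0, 0, 0], 1]
    - [[0, 0, 0.015], [0, 0, 0], 1]
    - [[0, 0, 0.015], [0, 0, 0], 1]
    - [[0, 0, 0.015], [0, 0, 0], 1]
    - [[0, 0, 0.015], [0, 0, 0], 1]
    - [[0, 0, 0.01], [0, 0, 0], 1]
    - [[0, 0, 0], [0, 0, 0], 1]
    - [[0, 0, 0], [0, 0, 0], 0.5]

```text
t: 15.2
eef_pos: [0.6056, -0.1785, 0.0536]
ee_rot: [-3.141, 0.001, 3.048]
force: [0.1, 0.3, 0.5]
width: 0.0838
```

```bash
python3 -c "
from h import *
s=st()"
```

```text
t 15.2 p [ 0.6056 -0.1785  0.0536] r [-3.1415e+00  1.4000e-03  3.0485e+00] F [0.1 0.3 0.5] w 0.0838 q [ 0.02  0.44 -0.29  0.   -0.83 -0.12]
```

Call:
step_arm:
  targets:
    - [[0, 0, 0], [0, 0, 0], 0]
    - [[0, 0, 0], [0, 0, 0], -0.3]
    - [[0, 0, 0], [0, 0, 0], -0.6]
    - [[0, 0, 0], [0, 0, 0], -0.6]
    - [[0, 0, 0], [0, 0, 0], -0.6]
    - [[0, 0, 0], [0, 0, 0], -0.6]
    - [[0, 0, 0], [0, 0, 0], -0.6]
    - [[0, 0, 0], [0, 0, 0], -0.6]

```text
t: 16.0
eef_pos: [0.6065, -0.1788, 0.0528]
ee_rot: [-3.142, 0.003, 3.048]
force: [5.5, -1.0, -3.5]
width: 0.0312
```

```bash
python3 -c "
from h import *
s=st()"
```

```text
t 16.0 p [ 0.6065 -0.1788  0.0528] r [-3.1415e+00  2.7000e-03  3.0482e+00] F [ 5.5 -1.  -3.5] w 0.0312 q [ 0.02  0.44 -0.29  0.   -0.83 -0.12]
```

Call:
step_arm:
  targets:
    - [[0, 0, -0.003], [0, 0, 0], -0.6]
    - [[0, 0, -0.003], [0, 0, 0], -0.6]
    - [[0, 0, -0.003], [0, 0, 0], -0.6]
    - [[0, 0, -0.002], [0, 0, 0], -0.6]
    - [[0, 0, -0.001], [0, 0, 0], -0.6]
    - [[0, 0, -0.001], [0, 0, 0], -0.6]
    - [[0, 0, 0], [0, 0, 0], -0.6]
    - [[0, 0, 0], [0, 0, 0], -0.6]

```text
t: 16.8
eef_pos: [0.6064, -0.1788, 0.065]
ee_rot: [3.142, 0.002, 3.048]
force: [7.9, -2.2, -9.6]
width: 0.0313
```

```bash
python3 -c "
from h import *
s=st(); p,d=viewer.grab_frame('side');crop(p,260,130,460,270,4,'pics/sd11.png')
p,d=viewer.grab_frame('wrist');crop(p,200,120,440,280,3.3,'pics/w11.png')"
```

```text
t 16.8 p [ 0.6064 -0.1788  0.065 ] r [3.1415e+00 2.2000e-03 3.0479e+00] F [ 7.9 -2.2 -9.6] w 0.0313 q [ 0.02  0.43 -0.28  0.   -0.86 -0.12]
```

View pics/sd11.png

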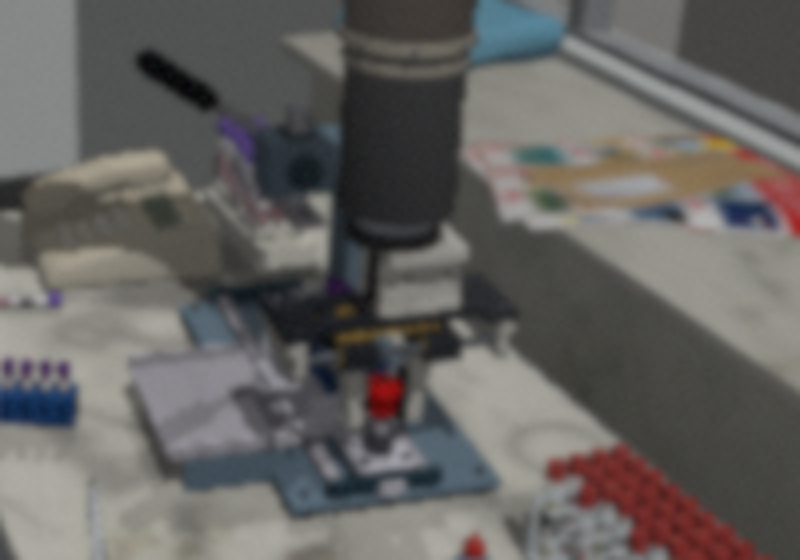

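View pics/w11.png

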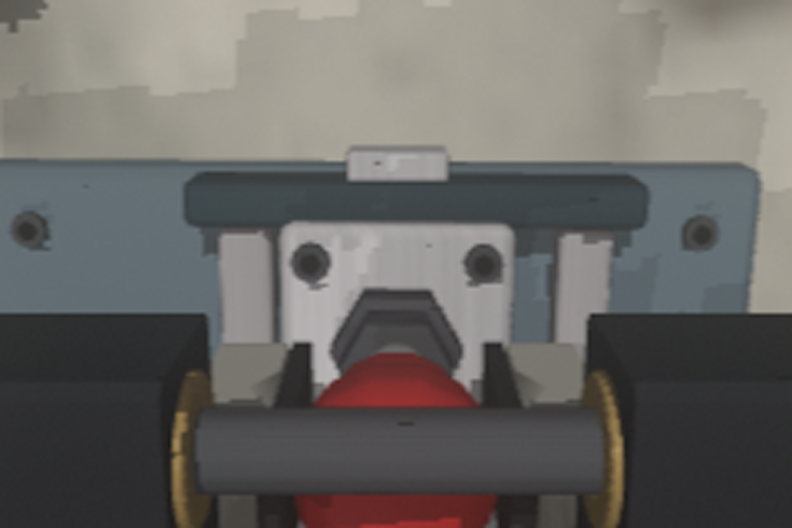

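Call:
step_arm:
  targets:
    - [[0, 0.002, 0], [0, 0, 0], -0.6]
    - [[0, 0.005, 0], [0, 0, 0], -0.6]
    - [[0, 0.008, 0], [0, 0, 0], -0.6]
    - [[0, 0.008, 0], [0, 0, 0], -0.6]
    - [[0, 0.008, 0], [0, 0, 0], -0.6]
    - [[0, 0.008, 0], [0, 0, 0], -0.6]
    - [[0, 0.006, 0], [0, 0, 0], -0.6]
    - [[0, 0.003, 0], [0, 0, 0], -0.6]

```text
t: 17.7
eef_pos: [0.6112, -0.1305, 0.065]
ee_rot: [3.141, 0.003, 3.048]
force: [8.5, -3.3, -9.6]
width: 0.0312
```

```bash
python3 -c "
from h import *
s=st(); p,d=viewer.grab_frame('wrist');crop(p,200,120,440,280,3.3,'pics/w12.png')"
```

```text
t 17.7 p [ 0.6112 -0.1305  0.065 ] r [3.1415e+00 2.5000e-03 3.0484e+00] F [ 8.5 -3.3 -9.6] w 0.0312 q [ 0.1   0.42 -0.3   0.   -0.85 -0.2 ]
```

View pics/w12.png

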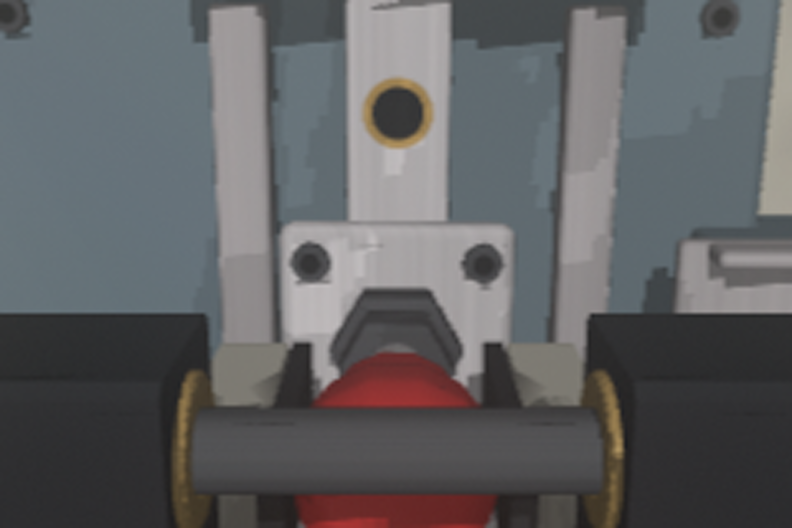

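Call:
step_arm:
  targets:
    - [[0, 0.006, 0], [0, 0, 0], -0.6]
    - [[0, 0.01, 0], [0, 0, 0], -0.6]
    - [[0, 0.014, 0], [0, 0, 0], -0.6]
    - [[0, 0.016, 0], [0, 0, 0], -0.6]
    - [[0, 0.016, 0], [0, 0, 0], -0.6]
    - [[0, 0.016, 0], [0, 0, 0], -0.6]
    - [[0, 0.012, 0], [0, 0, 0], -0.6]
    - [[0, 0.006, 0], [0, 0, 0], -0.6]

```text
t: 18.55
eef_pos: [0.6207, -0.0343, 0.0653]
ee_rot: [3.141, 0.003, 3.049]
force: [9.4, -3.3, -8.6]
width: 0.0311
```

```bash
python3 -c "
from h import *
s=st(); v=s['eef_pos']-np.array([.6064,-.1788,.065]); print('trav',v@[.0929,.9957,0], v@[.9957,-.0929,0])
p,d=viewer.grab_frame('side');crop(p,260,130,460,270,4,'pics/sd13.png')"
```

```text
t 18.55 p [ 0.6207 -0.0343  0.0653] r [3.1411 0.0034 3.0488] F [ 9.4 -3.3 -8.6] w 0.0311 q [ 0.26  0.41 -0.31  0.   -0.85 -0.35]
trav 0.14519005842883193 0.0008071628636733924
```

View pics/sd13.png

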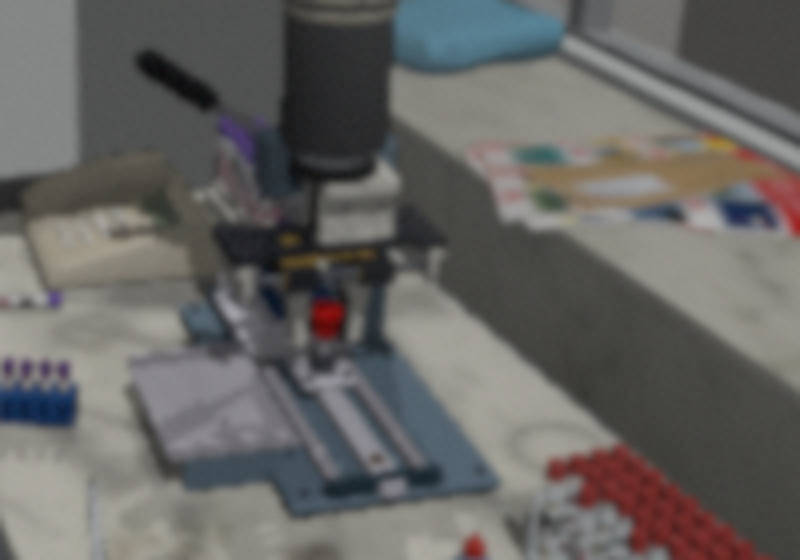

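Call:
step_arm:
  targets:
    - [[0, 0.004, 0], [0, 0, 0], -0.6]
    - [[0, 0.004, 0], [0, 0, 0], -0.6]
    - [[0, 0.003, 0], [0, 0, 0], -0.6]
    - [[0, 0.0015, 0], [0, 0, 0], -0.6]
    - [[0, 0, 0], [0, 0, 0], -0.6]
    - [[0, 0, 0.002], [0, 0, 0], -0.6]
    - [[0, 0, 0.002], [0, 0, 0], -0.6]
    - [[0, 0, 0], [0, 0, 0], -0.6]

```text
t: 19.4
eef_pos: [0.6219, -0.0225, 0.0612]
ee_rot: [3.141, 0.004, 3.048]
force: [8.9, -0.6, -7.4]
width: 0.0311
```

```bash
cat >> h.py <<'E'
def trav():
    s=st(); v=s['eef_pos']-np.array([.6064,-.1788,.065]); print('trav',v@[.0929,.9957,0], v@[.9957,-.0929,0],'lift',s['eef_pos'][2]-.0528)
E
python3 -c "
from h import *
trav()"
```

```text
t 19.4 p [ 0.6219 -0.0225  0.0612] r [3.1408 0.0036 3.0482] F [ 8.9 -0.6 -7.4] w 0.0311 q [ 0.28  0.42 -0.31  0.   -0.84 -0.37]
trav 0.15704145574454703 0.0008913263629700179 lift 0.008445653789958985
```

Call:
step_arm:
  targets:
    - [[0, 0.0007, 0.001], [0, 0, 0], -0.6]
    - [[0, 0.0007, 0], [0, 0, 0], -0.6]
    - [[0, 0.0007, 0], [0, 0, 0], -0.6]
    - [[0, 0.0005, 0], [0, 0, 0], -0.6]
    - [[0, 0.0005, 0], [0, 0, 0], -0.6]
    - [[0, 0, 0.001], [0, 0, 0], -0.6]
    - [[0, 0, 0], [0, 0, 0], -0.6]
    - [[0, 0, 0], [0, 0, 0], -0.6]

```text
t: 20.2
eef_pos: [0.6222, -0.0197, 0.0595]
ee_rot: [3.141, 0.004, 3.048]
force: [8.6, -2.0, -7.3]
width: 0.0309
```

```bash
python3 -c "
from h import *
trav()"
```

```text
t 20.2 p [ 0.6222 -0.0197  0.0595] r [3.1411 0.0036 3.0482] F [ 8.6 -2.  -7.3] w 0.0309 q [ 0.28  0.42 -0.31  0.   -0.83 -0.38]
trav 0.15984691811380322 0.0009158508547468236 lift 0.006705840304703649
```

Call:
step_arm:
  targets:
    - [[0, 0, 0.002], [0, 0, 0], -0.6]
    - [[0, 0, 0.002], [0, 0, 0], -0.6]
    - [[0, 0, 0.002], [0, 0, 0], -0.6]
    - [[0, 0, 0.001], [0, 0, 0], -0.6]
    - [[0, 0, 0], [0, 0, 0], -0.6]
    - [[0, 0, 0], [0, 0, 0], -0.2]
    - [[0, 0, 0], [0, 0, 0], 0.4]
    - [[0, 0, 0], [0, 0, 0], 1]

```text
t: 21.0
eef_pos: [0.6194, -0.0198, 0.0524]
ee_rot: [-3.141, -0.001, 3.048]
force: [0.3, -0.2, -0.8]
width: 0.0456
```

```bash
python3 -c "
from h import *
trav()"
```

```text
t 21.0 p [ 0.6194 -0.0198  0.0524] r [-3.1414e+00 -9.0000e-04  3.0477e+00] F [ 0.3 -0.2 -0.8] w 0.0456 q [ 0.28  0.43 -0.32 -0.   -0.82 -0.38]
trav 0.15950032822635543 -0.0018323967052814277 lift -0.000417569134573581
```

Call:
step_arm:
  targets:
    - [[0, 0, 0], [0, 0, 0], 1]
    - [[0, 0, -0.02], [0, 0, 0], 1]
    - [[0, 0, -0.04], [0, 0, 0], 1]
    - [[0, -0.005, -0.045], [0, 0, 0], 1]
    - [[0, -0.01, -0.045], [0, 0, 0], 1]
    - [[0, -0.01, -0.045], [0, 0, 0], 0]
    - [[0, -0.01, -0.045], [0, 0, 0], 0]
    - [[0, 0, -0.02], [0, 0, 0], -0.5]

```text
t: 21.8
eef_pos: [0.6174, -0.0558, 0.3179]
ee_rot: [3.141, 0.006, 3.047]
force: [0.2, 0.1, -0.2]
width: 0.0691
```

```bash
python3 -c "
from h import *
s=st(); p,d=viewer.grab_frame('side');crop(p,260,130,460,270,4,'pics/sd14.png')
p,d=viewer.grab_frame('scene');np.savez('s14.npz',p=p,d=d);crop(p,190,170,350,300,5,'pics/sc14.png')"
```

```text
t 21.8 p [ 0.6174 -0.0558  0.3179] r [3.141  0.0062 3.0474] F [ 0.2  0.1 -0.2] w 0.0691 q [ 0.23  0.22  0.03  0.   -1.37 -0.32]
```

View pics/sd14.png

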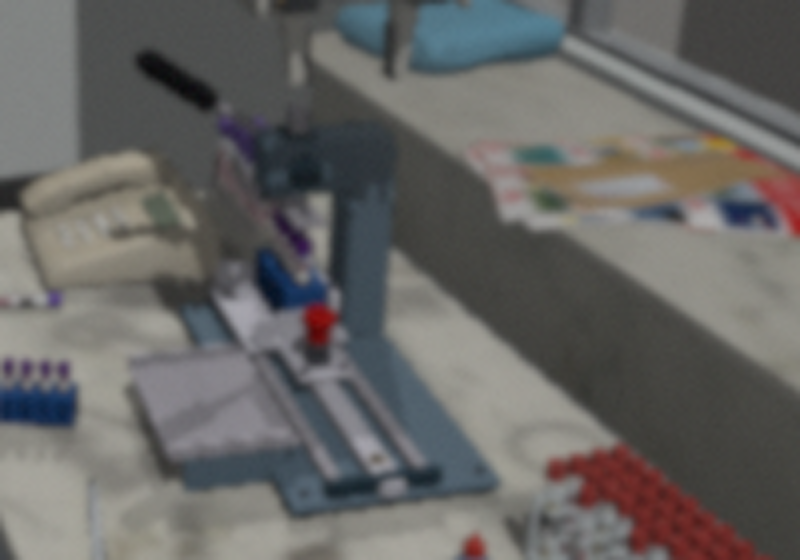

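View pics/sc14.png

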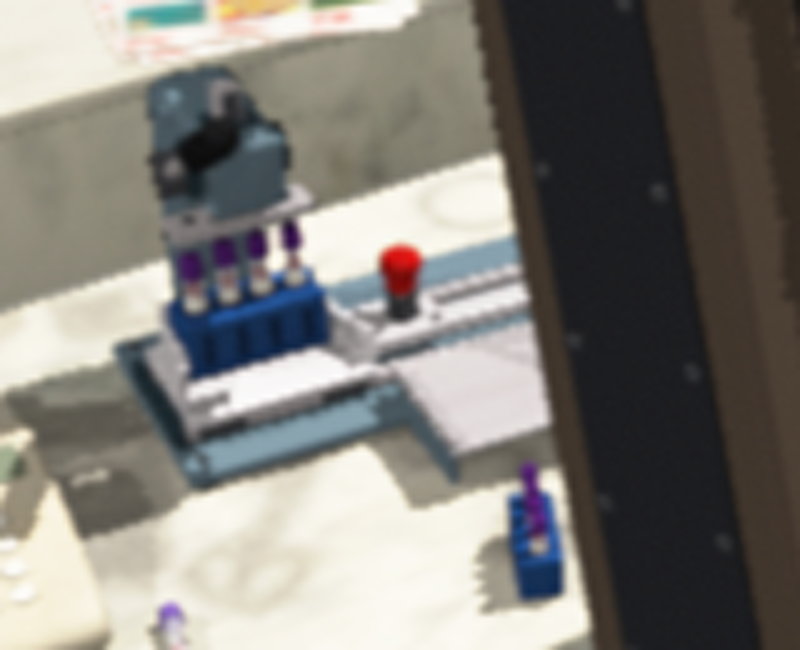

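```bash
python3 -c "
from h import *
plan([.5235,.139,.345],np.pi/2-.093,16)
a=np.load('s14.npz');C=cloud('scene',a['d'],Twc('scene'))
f=lambda x,y:(int(190+x/5),int(170+y/5))
for q in [(400,255),(400,270),(172,175),(205,148),(228,95),(230,118)]:
  u,v=f(*q);print(q,C[v,u].round(4))
"
```

```text
rows 16 shift [ 0.0143  0.0043 -0.0018] norm 0.0151 turn 5.621
(400, 255) [ 0.6178 -0.0209  0.0892]
(400, 270) [ 0.6138 -0.0181  0.0797]
(172, 175) [0.6262 0.1373 0.2013]
(205, 148) [0.5069 0.1577 0.2842]
(228, 95) [0.631  0.0916 0.2445]
(230, 118) [0.635  0.088  0.2268]
```

Call:
step_arm:
  targets:
    - [[0.0143, 0.0043, -0.0035], [0, 0, 5.62], -1]
    - [[0.0143, 0.0043, -0.0035], [0, 0, 5.62], -1]
    - [[0.0143, 0.0043, -0.0035], [0, 0, 5.62], -1]
    - [[0.0143, 0.0043, -0.0035], [0, 0, 5.62], -1]
    - [[0.0143, 0.0043, -0.0035], [0, 0, 5.62], -1]
    - [[0.0143, 0.0043, -0.0035], [0, 0, 5.62], -1]
    - [[0.0143, 0.0043, -0.0035], [0, 0, 5.62], -1]
    - [[0.0143, 0.0043, -0.0035], [0, 0, 5.62], -1]

```text
t: 22.7
eef_pos: [0.5286, 0.0234, 0.3397]
ee_rot: [-3.14, -0.001, 2.259]
force: [0.2, 1.0, -0.3]
width: 0.0013
```

Call:
step_arm:
  targets:
    - [[0.0143, 0.0043, 0], [0, 0, 5.62], -1]
    - [[0.0143, 0.0043, 0], [0, 0, 5.62], -1]
    - [[0.0143, 0.0043, 0], [0, 0, 5.62], -1]
    - [[0.0143, 0.0043, 0], [0, 0, 5.62], -1]
    - [[0.0143, 0.0043, 0], [0, 0, 5.62], -1]
    - [[0.0143, 0.0043, 0], [0, 0, 5.62], -1]
    - [[0.0143, 0.0043, 0], [0, 0, 5.62], -1]
    - [[0.0143, 0.0043, 0], [0, 0, 5.62], -1]

```text
t: 23.5
eef_pos: [0.5224, 0.1398, 0.3396]
ee_rot: [-3.14, 0.001, 1.475]
force: [-0.2, 0.1, -0.1]
width: 0.0007
```

```bash
python3 -c "
from h import *
s=st(); p,d=viewer.grab_frame('wrist'); np.savez('w15.npz',p=p,d=d,T=Twc('wrist',s)); crop(p,0,0,640,400,1.25,'pics/w15.png')
p,d=viewer.grab_frame('scene');crop(p,190,120,350,250,5,'pics/sc15.png')"
```

```text
t 23.5 p [0.5224 0.1398 0.3396] r [-3.1401e+00  6.0000e-04  1.4747e+00] F [-0.2  0.1 -0.1] w 0.0007 q [ 0.62  0.08 -0.09 -0.   -1.4  -2.29]
```

View pics/w15.png

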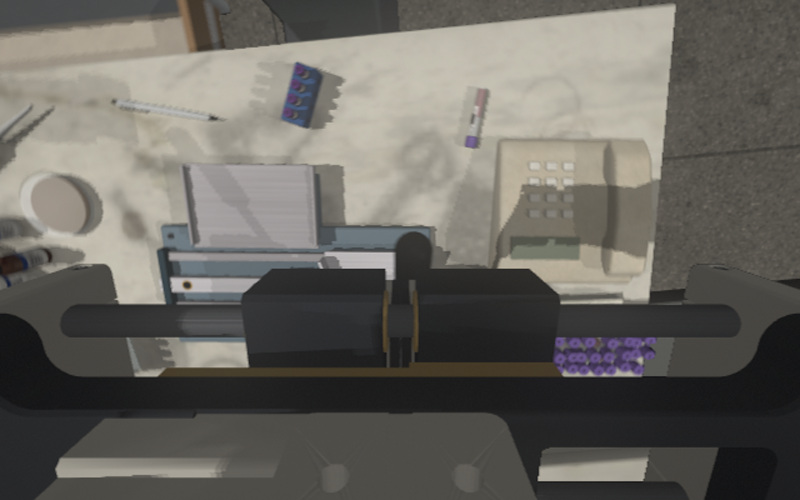

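View pics/sc15.png

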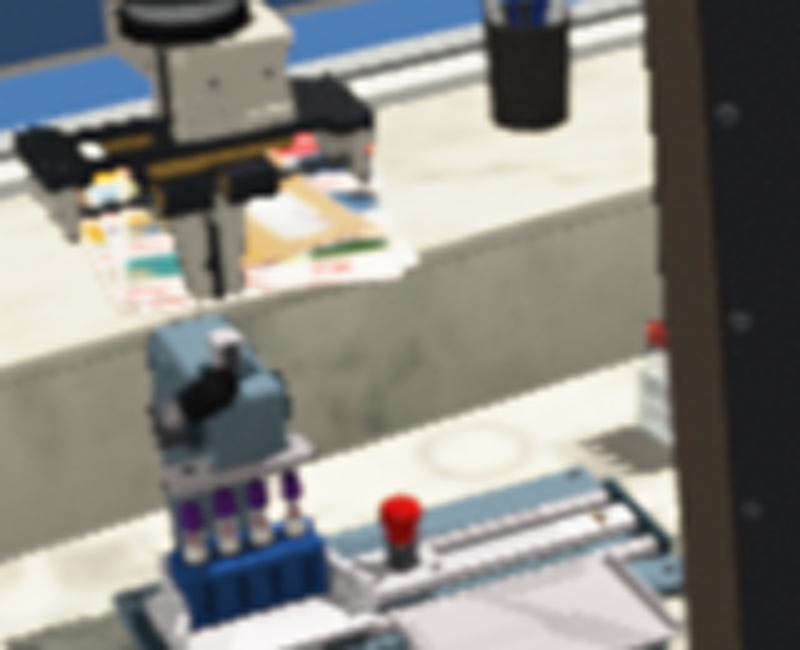

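```bash
python3 -c "
from h import *
a=np.load('w15.npz');T=a['T'];C=cloud('wrist',a['d'],T)
for u,v in [(330,190),(330,200),(330,206),(330,212),(320,206),(340,206)]: print(u,v,C[v,u].round(4))
print(onplane('wrist',[(316,200),(345,200)],.28,T).round(4))
"
```

```text
330 190 [0.5047 0.1481 0.2901]
330 200 [0.5111 0.1474 0.2956]
330 206 [0.5155 0.1469 0.2968]
330 212 [0.5211 0.1465 0.2942]
320 206 [0.5157 0.1393 0.2939]
340 206 [0.5173 0.1547 0.2933]
[[0.5143 0.1361 0.28  ]
 [0.5166 0.1597 0.28  ]]
```

Call:
step_arm:
  targets:
    - [[0.003, 0.003, 0], [0, 0, 0], -1]
    - [[0.0035, 0.0025, 0.01], [0, 0, 0], -1]
    - [[0, 0, 0.012], [0, 0, 0], -1]
    - [[0, 0, 0.012], [0, 0, 0], -1]
    - [[0, 0, 0.012], [0, 0, 0], -1]
    - [[0, 0, 0.012], [0, 0, 0], -1]
    - [[0, 0, 0.01], [0, 0, 0], -1]
    - [[0, 0, 0.005], [0, 0, 0], -1]

```text
t: 24.4
eef_pos: [0.5289, 0.145, 0.2665]
ee_rot: [-3.141, 0.001, 1.478]
force: [-1.0, -0.1, 1.8]
width: 0.0007
```

```bash
python3 -c "
from h import *
s=st(); p,d=viewer.grab_frame('wrist'); crop(p,0,0,640,400,1.25,'pics/w16.png')
p,d=viewer.grab_frame('scene');crop(p,190,150,350,280,5,'pics/sc16.png')"
```

```text
t 24.4 p [0.5289 0.145  0.2665] r [-3.1408e+00  5.0000e-04  1.4785e+00] F [-1.  -0.1  1.8] w 0.0007 q [ 0.62  0.13 -0.21 -0.   -1.24 -2.29]
```

View pics/w16.png

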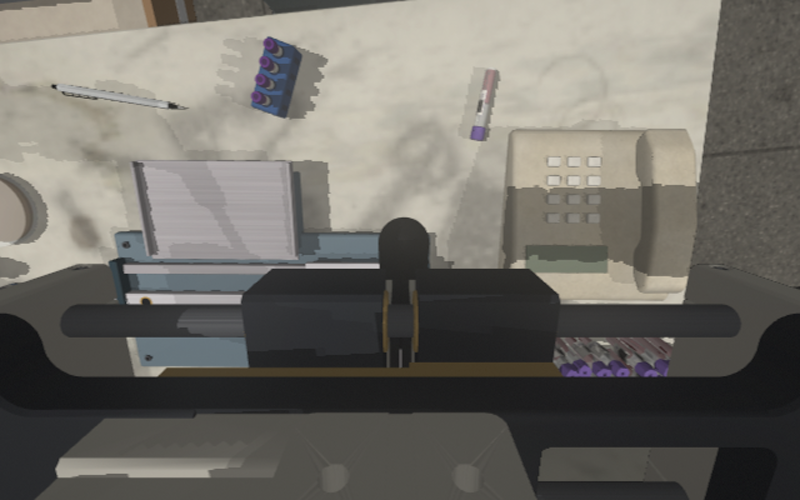

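View pics/sc16.png

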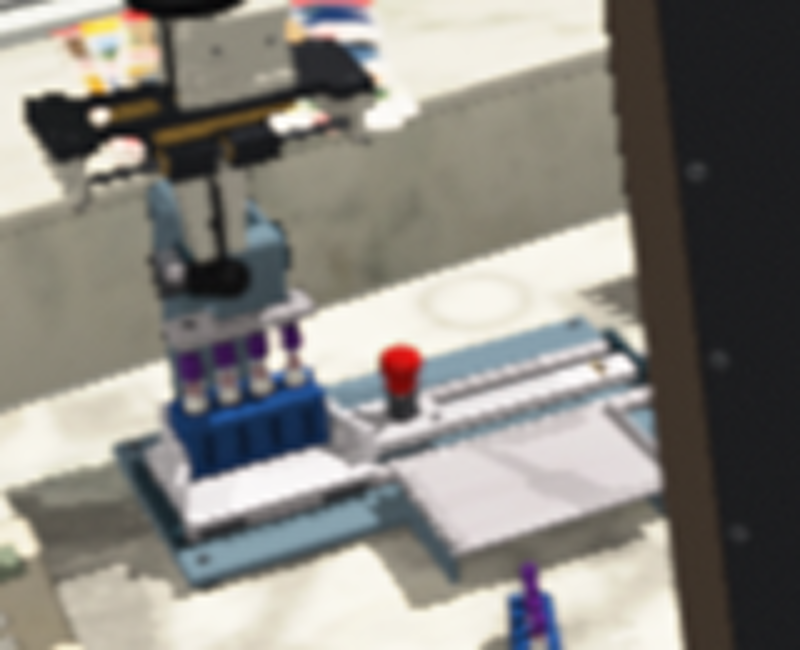

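Fingers are centred on the sleeve and it is going down. Continue.

Call:
step_arm:
  targets:
    - [[0, 0, 0.01], [0, 0, 0], -1]
    - [[0, 0, 0.01], [0, 0, 0], -1]
    - [[0, 0, 0.01], [0, 0, 0], -1]
    - [[0, 0, 0.01], [0, 0, 0], -1]
    - [[0, 0, 0.01], [0, 0, 0], -1]
    - [[0, 0, 0.008], [0, 0, 0], -1]
    - [[0, 0, 0.007], [0, 0, 0], -1]
    - [[0, 0, 0.005], [0, 0, 0], -1]

```text
t: 25.3
eef_pos: [0.5285, 0.145, 0.1968]
ee_rot: [-3.14, 0.001, 1.478]
force: [-5.8, 0.8, 7.8]
width: 0.0003
```

```bash
python3 -c "
from h import *
s=st(); 
p,d=viewer.grab_frame('scene');crop(p,190,150,350,280,5,'pics/sc17.png')"
```

```text
t 25.3 p [0.5285 0.145  0.1968] r [-3.1402e+00  6.0000e-04  1.4784e+00] F [-5.8  0.8  7.8] w 0.0003 q [ 0.63  0.17 -0.31 -0.   -1.09 -2.29]
```

View pics/sc17.png

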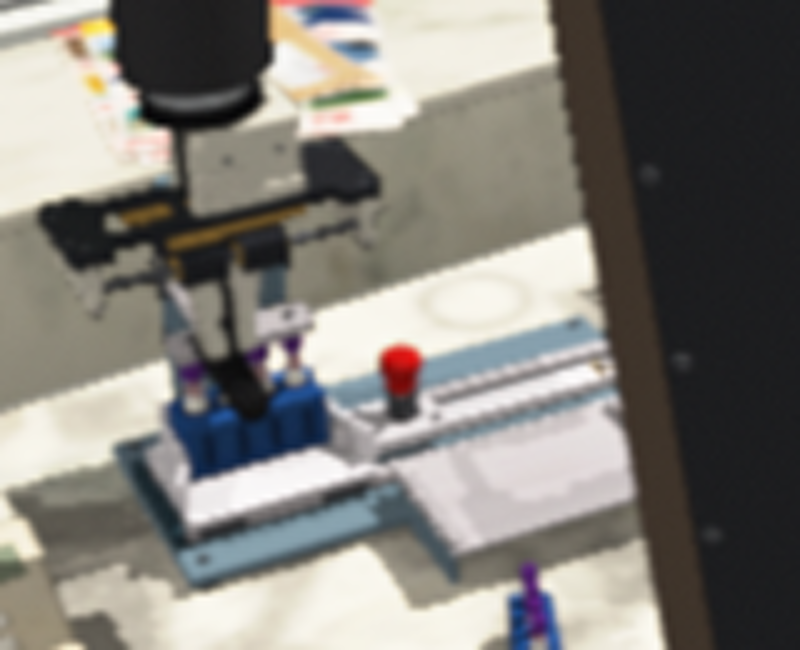

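Call:
step_arm:
  targets:
    - [[0, 0, 0.004], [0, 0, 0], -1]
    - [[0, 0, 0.004], [0, 0, 0], -1]
    - [[0, 0, 0.004], [0, 0, 0], -1]
    - [[0, 0, 0.004], [0, 0, 0], -1]
    - [[0, 0, 0.004], [0, 0, 0], -1]
    - [[0, 0, 0.004], [0, 0, 0], -1]
    - [[0, 0, 0.003], [0, 0, 0], -1]
    - [[0, 0, 0], [0, 0, 0], -1]

```text
t: 26.15
eef_pos: [0.5303, 0.1451, 0.1711]
ee_rot: [3.139, 0.0, 1.479]
force: [0.2, -1.6, 6.5]
width: 0.0003
```

```bash
python3 -c "
from h import *
s=st()"
```

```text
t 26.15 p [0.5303 0.1451 0.1711] r [3.1394 0.     1.4789] F [ 0.2 -1.6  6.5] w 0.0003 q [ 0.62  0.2  -0.35  0.   -1.03 -2.29]
```

Call:
step_arm:
  targets:
    - [[0, 0, 0.002], [0, 0, 0], -1]
    - [[0, 0, 0.002], [0, 0, 0], -1]
    - [[0, 0, 0.002], [0, 0, 0], -1]
    - [[0, 0, 0.001], [0, 0, 0], -1]
    - [[0, 0, 0], [0, 0, 0], -1]
    - [[0, 0, 0], [0, 0, 0], -1]
    - [[0, 0, 0], [0, 0, 0], -1]
    - [[0, 0, 0], [0, 0, 0], -1]

```text
t: 26.95
eef_pos: [0.5313, 0.145, 0.166]
ee_rot: [3.137, -0.001, 1.479]
force: [-1.2, -3.8, 15.9]
width: 0.0004
```

```bash
python3 -c "
from h import *
s=st()
p,d=viewer.grab_frame('scene');crop(p,190,150,350,280,5,'pics/sc18.png')"
```

```text
t 26.95 p [0.5313 0.145  0.166 ] r [ 3.1368e+00 -6.0000e-04  1.4794e+00] F [-1.2 -3.8 15.9] w 0.0004 q [ 0.62  0.2  -0.35  0.   -1.01 -2.29]
```

View pics/sc18.png

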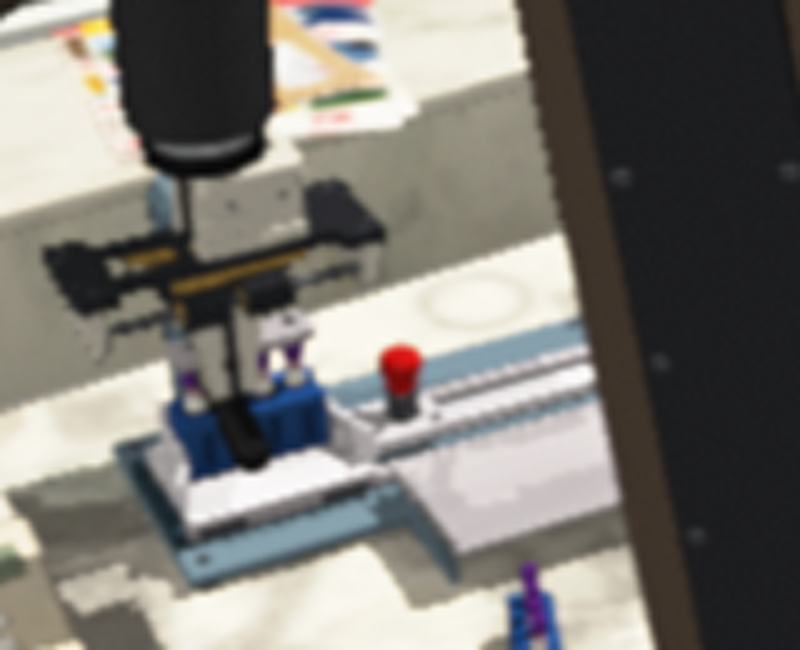

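Call:
step_arm:
  targets:
    - [[0, 0, 0.002], [0, 0, 0], -1]
    - [[0, 0, 0], [0, 0, 0], -1]
    - [[0, 0, 0.002], [0, 0, 0], -1]
    - [[0, 0, 0], [0, 0, 0], -1]
    - [[0, 0, 0], [0, 0, 0], -1]
    - [[0, 0, 0], [0, 0, 0], -1]
    - [[0, 0, 0], [0, 0, 0], -1]
    - [[0, 0, 0], [0, 0, 0], -1]

```text
t: 27.8
eef_pos: [0.532, 0.145, 0.1638]
ee_rot: [3.135, -0.001, 1.48]
force: [-5.2, -4.0, 26.8]
width: 0.0001
```

```bash
python3 -c "
from h import *
s=st()"
```

```text
t 27.8 p [0.532  0.145  0.1638] r [ 3.1348e+00 -1.0000e-03  1.4800e+00] F [-5.2 -4.  26.8] w 0.0001 q [ 0.62  0.2  -0.36  0.   -1.   -2.29]
```

Call:
step_arm:
  targets:
    - [[0, 0, -0.005], [0, 0, 0], -1]
    - [[0, 0, -0.015], [0, 0, 0], -1]
    - [[0, 0, -0.02], [0, 0, 0], -1]
    - [[0, 0, -0.025], [0, 0, 0], -1]
    - [[0, 0, -0.025], [0, 0, 0], -1]
    - [[0, 0, -0.025], [0, 0, 0], -1]
    - [[0, 0, -0.025], [0, 0, 0], -1]
    - [[0, 0, -0.025], [0, 0, 0], -1]

```text
t: 28.6
eef_pos: [0.5294, 0.1452, 0.3252]
ee_rot: [3.141, -0.0, 1.478]
force: [0.9, -0.2, -0.4]
width: 0.0008
```

Call:
step_arm:
  targets:
    - [[0, -0.02, -0.02], [0, 0, 0], -1]
    - [[0, -0.02, 0], [0, 0, 0], -1]
    - [[0, -0.03, 0], [0, 0, 0], -1]
    - [[0, -0.02, 0], [0, 0, 0], -1]
    - [[0, 0, 0], [0, 0, 0], -1]
    - [[0, 0, 0], [0, 0, 0], -1]
    - [[0, 0, 0], [0, 0, 0], -1]
    - [[0, 0, 0], [0, 0, 0], -1]

```text
t: 29.4
eef_pos: [0.4401, 0.1535, 0.3441]
ee_rot: [-3.141, 0.001, 1.478]
force: [-0.2, -0.0, -0.9]
width: 0.0
```

```bash
python3 -c "
from h import *
s=st()
p,d=viewer.grab_frame('scene');np.savez('s19.npz',p=p,d=d);crop(p,190,150,350,280,5,'pics/sc19.png')
a=np.load('s14.npz')['p']; crop(np.hstack([a[200:250,215:265],p[200:250,215:265]]),0,0,100,50,8,'pics/cmp19.png')"
```

```text
t 29.4 p [0.4401 0.1535 0.3441] r [-3.1411e+00  6.0000e-04  1.4779e+00] F [-0.2 -0.  -0.9] w 0.0 q [ 0.76 -0.05 -0.22  0.   -1.4  -2.42]
```

View pics/sc19.png

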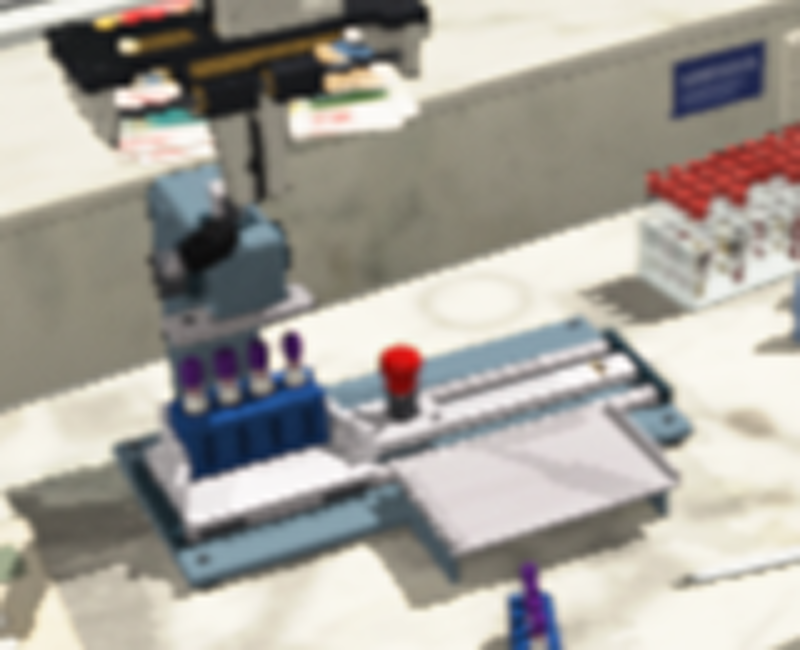

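View pics/cmp19.png

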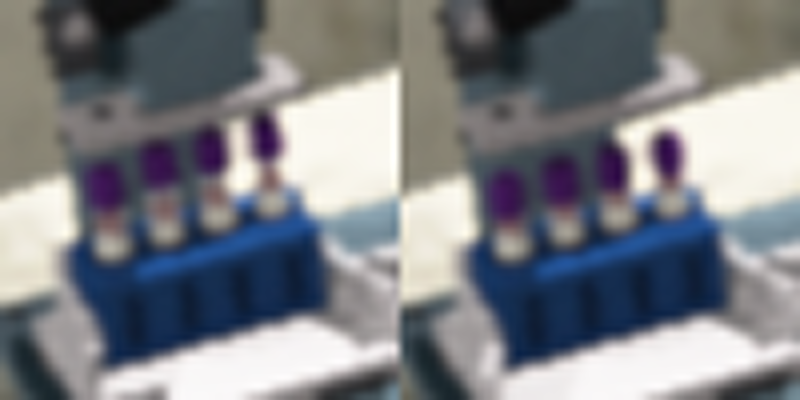

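```bash
python3 - <<'E'
from h import *
T=Twc('scene')
for n in ('s14','s19'):
    a=np.load(n+'.npz');C=cloud('scene',a['d'],T);p=a['p'].astype(int)
    m=(p[...,2]>p[...,1]+25)&(p[...,0]>p[...,1]+10)&(p[...,1]<70)
    m[:200]=0;m[250:]=0;m[:,:215]=0;m[:,265:]=0
    k,l,s,c=cv2.connectedComponentsWithStats(m.astype(np.uint8))
    for i in range(1,k):
        if s[i,4]>8:
            z=C[...,2][l==i]; print(n,s[i],'zmax',np.sort(z)[-4:].round(4),'zmin',z.min().round(4),'cent',np.median(C[l==i],0).round(3))
E
```

```text
s14 [247 215   3   5  11] zmax [0.1275 0.1295 0.1295 0.1319] zmin 0.1175 cent [0.632 0.055 0.125]
s14 [239 217   4   5  16] zmax [0.1272 0.1291 0.1311 0.1334] zmin 0.1163 cent [0.636 0.081 0.123]
s14 [233 218   4   6  21] zmax [0.1316 0.132  0.1321 0.1354] zmin 0.1128 cent [0.637 0.103 0.124]
s14 [226 220   5   7  24] zmax [0.1279 0.128  0.1287 0.1294] zmin 0.0805 cent [0.641 0.128 0.121]
s19 [247 217   3   5  11] zmax [0.1187 0.1217 0.1223 0.1246] zmin 0.108 cent [0.632 0.055 0.117]
s19 [240 219   3   5  15] zmax [0.1201 0.1211 0.1213 0.1231] zmin 0.1082 cent [0.634 0.081 0.119]
s19 [226 221   5   7  27] zmax [0.1226 0.1231 0.1236 0.1249] zmin 0.0841 cent [0.641 0.127 0.115]
s19 [233 220   5   6  24] zmax [0.1221 0.1245 0.1253 0.1259] zmin 0.0814 cent [0.639 0.103 0.118]
```

```bash
python3 -c "
from h import *
s=st()
p,d=viewer.grab_frame('wrist');np.savez('w20.npz',p=p,d=d,T=Twc('wrist',s));crop(p,0,0,640,400,1.25,'pics/w20.png')
p,d=viewer.grab_frame('side');crop(p,260,130,460,270,4,'pics/sd20.png')
a=np.load('s19.npz');C=cloud('scene',a['d'],Twc('scene'))
for q in [(205,248),(215,240),(400,355)]:
  u,v=int(190+q[0]/5),int(150+q[1]/5);print(q,C[v,u].round(4))
"
```

```text
t 29.45 p [0.4401 0.1535 0.3441] r [-3.1410e+00  7.0000e-04  1.4778e+00] F [-0.3  0.7 -0.4] w 0.0002 q [ 0.76 -0.05 -0.22  0.   -1.4  -2.42]
(205, 248) [0.5099 0.1565 0.2825]
(215, 240) [0.5058 0.1516 0.2862]
(400, 355) [ 0.6198 -0.0219  0.0877]
```

View pics/w20.png

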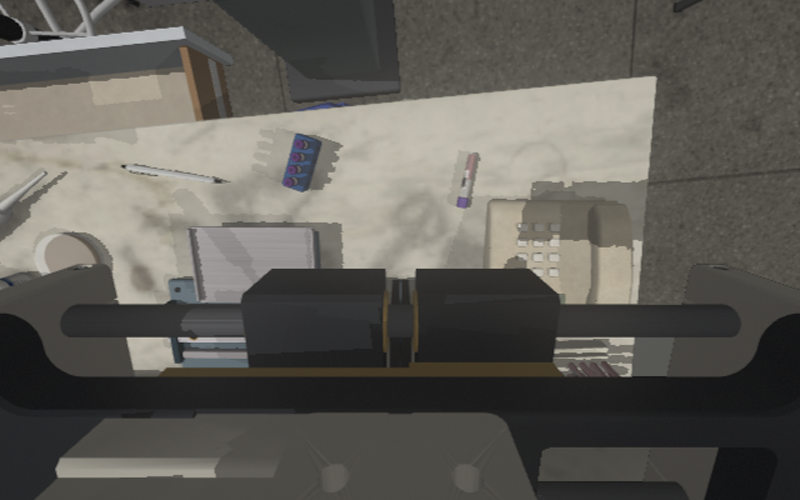

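View pics/sd20.png

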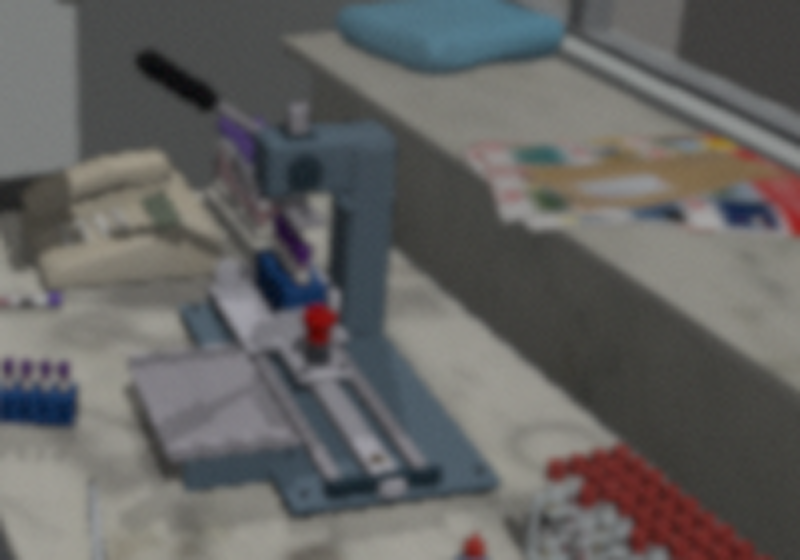

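```bash
python3 -c "
from h import *
print(ticket.job_done()); st()"
```

```text
the job is handed in; nothing more can be done
None
the job is handed in; nothing more can be done
```

The job is handed in at about 29.5 s of the 56 s allowed. My last checks show the rack locked under the press with its stoppers seated. No verdict was reported.

**What I did**
- I squared the rack up in the gripper, slid it into the nest, and pushed it with shut fingers until it stopped against the back stop at about 15 N.
- I lifted the red plunger about 12 mm, slid the carriage about 160 mm to the left, and felt the pin drop into the hole before letting go.
- I pushed the lever down until it met hard resistance at 27 N. The fingertips were then at z = 0.164 m; I had worked out 0.167 m for seated stoppers.
- I let the lever spring back and moved the arm clear.

**Last checks**
- **Rack:** it looked home and square in the nest when viewed from above before the slide. Under the press I saw it only in the two fixed camera views, where it stands upright.
- **Plunger:** the top of the knob measures about 0.088–0.089 m, against 0.090 m when down.
- **Stoppers:** all four tops measure about 0.122–0.125 m, against 0.122 m when seated. The reading is only good to about 2 mm, so the 1.5 mm limit rests partly on the hard stop I felt at the lever.
- **Lever:** it reads the same position as before the press, so it is back up.
- **Other things on the bench:** I saw nothing moved in the views I took, but I did not measure the bystanders.

One disagreement: the nest position came out between x = 0.617 and 0.626 m depending on which edge I measured. I relied on the contact force to find the back stop.

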